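# Scan the new cap canisters and put them in the stock tray

## Task

Book in the canisters of valve caps standing on the teak crate lid, one at a time from the tallest to the shortest: stand each on the scanner's black rubber pad, centred and upright, let go with its label squarely facing the scanner window, then twist the spring-return key clockwise to its stop, hold it there about a second and let it spring back. After its scan stand each canister upright in the plywood stock tray, anywhere on its floor. There may be two or three canisters; leave the small valve tools on the lid where they are.

Things in the scene. Friction and masses are not known exactly. Their poses are not given: they have to be found in the camera images.
- tall_can: the tall can: upright aluminium canister, 50 mm across, 112 mm high, about 240 g, heavy at the foot. Origin at the centre of its underside, z up its axis; its own +x axis points out through the middle of its barcoded label (white paper, 100 degrees wide, on one side). A white strip on its lid runs from the centre to the label side. It may be absent (None).
- tall_can_label (a point): the middle of that can's label, on its side 25 mm out from the axis, 56 mm up
- middle_can: the middle can: upright aluminium canister, 54 mm across, 90 mm high, about 240 g, heavy at the foot. Origin at the centre of its underside, z up its axis; its own +x axis points out through the middle of its barcoded label (white paper, 100 degrees wide, on one side). A white strip on its lid runs from the centre to the label side. It may be absent (None).
- middle_can_label (a point): the middle of that can's label, on its side 27 mm out from the axis, 45 mm up
- short_can: the short can: upright aluminium canister, 60 mm across, 66 mm high, about 240 g, heavy at the foot. Origin at the centre of its underside, z up its axis; its own +x axis points out through the middle of its barcoded label (white paper, 100 degrees wide, on one side). A white strip on its lid runs from the centre to the label side. It may be absent (None).
- short_can_label (a point): the middle of that can's label, on its side 30 mm out from the axis, 33 mm up
- station: scanning station, fixed: grey base plate 215 by 250 mm, 12 mm thick. In its own axes (origin on the table, x to its back, y to its left): flush round black pad 70 mm across at x -20, y 65 mm; black scanner block 100 mm high, y 15 to 115, its window facing -x at x = 60, so 80 mm from the pad's centre; key at x -20, y -65; low grey box 42 mm high at x 60 to 110 behind the key
- pad (a point): centre of the pad, on its surface, 12 mm above the table; axes as the station's. A can faces the window when its +x axis points along this +x (from the pad to the window); within 20 degrees it reads, and the can must stand within 15 mm of the pad's centre
- window (a point): centre of the scanner's glass window, 55 mm above the table
- key (a joint): turn of the spring-return scan key, rad: 0 at rest, grows clockwise seen from above to a hard stop at 1.2; 1.15 or more, held 0.3 s, is sure to count (judged by where the can on the pad lies in the turned key's axes: y is 0.130 m at rest, 0.047 at the stop). The spring resists with 0.04 N m at rest and 0.16 N m at the stop, and turns it back when let go
- key_grip (a point): grip point of the key, on its vertical axis, 63 mm above the table: a black bar 56 mm long, 16 mm wide and 32 mm high (its top 77 mm above the table) on a steel disc over a round housing 60 mm across. The bar lies along the point's x axis, and that axis turns with the key; at rest it is along the station's x
- tray: the stock tray, fixed: open plywood tray 340 (its x) by 170 mm (its y), walls 6 mm thick and 45 mm high, floor 6 mm thick, no dividers. Origin under its centre on the table; room for all cans in a row along x, 90 to 100 mm apart
- crate_lid: teak crate lid, fixed, 320 (x) by 260 mm (y), its top 20 mm above the table; the cans start on it. Origin under its centre
- stem_puller: chrome valve stem puller, 80 mm long, 14 mm high, on the crate lid; leave alone
- rubber_stem: green rubber valve stem, 45 mm long, lying on the crate lid; leave alone
- pencil_gauge: steel pencil tire gauge, 130 mm long, 10 mm thick, lying on the crate lid; leave alone
- adapter1: orange presta adapter, 19 mm high, on the crate lid; leave alone
- adapter2: the other orange presta adapter; leave alone
- four_way: brass four-way valve tool, a flat cross 50 mm across, 8 mm high, on the crate lid; leave alone

How it is judged:
On the way, in this order (a step that is already met when the one before it is completed fails the run):
1. the tall can stands upright on the pad with its label towards the window, let go and still (horizontal distance between tall_can and pad below 0.015 m and z of tall_can in the frame of pad between -0.006 and 0.008 m and angle between tall_can's own z axis and vertical below 0.12 rad and angle between the x axis of tall_can and the x axis of station, either way round below 0.35 rad and x of tall_can_label in the frame of pad above 0 m and contact force between tall_can and the fingers below 0.2 N and linear speed of tall_can below 0.02 m/s), for 0.2 s.
2. the key is held at its stop while the tall can stands there so (horizontal distance between tall_can and pad below 0.015 m and z of tall_can in the frame of pad between -0.006 and 0.008 m and angle between tall_can's own z axis and vertical below 0.12 rad and angle between the x axis of tall_can and the x axis of station, either way round below 0.35 rad and x of tall_can_label in the frame of pad above 0 m and y of tall_can in the frame of key_grip below 0.069 m), for 0.3 s.
3. the middle can stands upright on the pad with its label towards the window, let go and still (horizontal distance between middle_can and pad below 0.015 m and z of middle_can in the frame of pad between -0.006 and 0.008 m and angle between middle_can's own z axis and vertical below 0.12 rad and angle between the x axis of middle_can and the x axis of station, either way round below 0.35 rad and x of middle_can_label in the frame of pad above 0 m and contact force between middle_can and the fingers below 0.2 N and linear speed of middle_can below 0.02 m/s), for 0.2 s.
4. the key is held at its stop while the middle can stands there so (horizontal distance between middle_can and pad below 0.015 m and z of middle_can in the frame of pad between -0.006 and 0.008 m and angle between middle_can's own z axis and vertical below 0.12 rad and angle between the x axis of middle_can and the x axis of station, either way round below 0.35 rad and x of middle_can_label in the frame of pad above 0 m and y of middle_can in the frame of key_grip below 0.069 m), for 0.3 s.
5. the short can stands upright on the pad with its label towards the window, let go and still (horizontal distance between short_can and pad below 0.015 m and z of short_can in the frame of pad between -0.006 and 0.008 m and angle between short_can's own z axis and vertical below 0.12 rad and angle between the x axis of short_can and the x axis of station, either way round below 0.35 rad and x of short_can_label in the frame of pad above 0 m and contact force between short_can and the fingers below 0.2 N and linear speed of short_can below 0.02 m/s), for 0.2 s.
6. the key is held at its stop while the short can stands there so (horizontal distance between short_can and pad below 0.015 m and z of short_can in the frame of pad between -0.006 and 0.008 m and angle between short_can's own z axis and vertical below 0.12 rad and angle between the x axis of short_can and the x axis of station, either way round below 0.35 rad and x of short_can_label in the frame of pad above 0 m and y of short_can in the frame of key_grip below 0.069 m), for 0.3 s.
At the end, for the whole second after the job is handed in: every canister present stands upright (within 7 degrees) and still on the tray's floor, and the key is back at rest (under 0.1 rad) (x of tall_can in the frame of tray between -0.15 and 0.15 m and y of tall_can in the frame of tray between -0.06 and 0.06 m and z of each of tall_can, middle_can, short_can in the frame of tray below 0.013 m and angle between each of tall_can, middle_can, short_can's own z axis and vertical below 0.12 rad and linear speed of each of tall_can, middle_can, short_can below 0.02 m/s and x of middle_can in the frame of tray between -0.15 and 0.15 m and y of middle_can in the frame of tray between -0.06 and 0.06 m and x of short_can in the frame of tray between -0.15 and 0.15 m and y of short_can in the frame of tray between -0.06 and 0.06 m and value of joint key below 0.1 rad); the robot touches nothing.
It fails at once if a small valve tool is pushed more than 8 cm from its place (distance of any of stem_puller, rubber_stem, pencil_gauge, adapter1, adapter2, four_way from where it was at the start of the episode above 0.08 m).
Of tall_can, middle_can, short_can only 2 to 3 are there at a start; the rules pass over those that are not, and their reading is None.
At some moment in a run one of tall_can, middle_can, short_can may be knocked a few centimetres aside while the robot is not near it.
It also fails if it takes over 210 s, if anything falls off the work surface, if the arm or the gripper's body presses on something with over 40 N, if the wrist force passes 120 N, or if a joint passes its speed limit or range.

## Robot

A 6-joint arm with a two-finger parallel gripper is mounted at the origin on the work surface. World frame = base frame: x ahead of the robot, y to its left, z up, the work surface at z = 0. Lengths are in m, angles in rad, forces in N, time in s.
With the tool pointing down it reaches from about 0.275 to 0.875 m from the base axis. Payload 12.5 kg.
Tool frame: the origin (TCP) lies midway between the tips of the shut fingers; the grasp point (between the pads) lies 19 mm behind it; z points along the fingers, x is the direction in which the jaws open and shut, and the axes are right-handed (so a half turn about z gives the same grasp; the last joint's range is limited). The gripper opens to 85 mm and grips with 20 to 120 N. Pads are 22 mm wide; open, the fingers measure 114 mm over their backs; the gripper's body (76 mm by 85 mm) begins 54 mm behind the grasp point. The pads swing forward as they close: fully open they stand 13 mm farther back than shut.
Start: joints at [-1.295, 0.351, 1.652, -0, 1.139, -0.085], TCP at [0.194, -0.515, 0.201] pointing down, gripper open.
Joint ranges: [-2.75, 2.75], [-0.79, 2.1], [0.01, 2.65], [-1.57, 4.71], [0.07, 3.14], [-2.87, 2.87]. Speed limits (rad/s): [2.22, 2.22, 2.79, 3.14, 3.14, 3.14].

## Interface

Orientations are given as a rotation vector (axis times angle).
In Python, from plant import r gives the robot as it stands.
- The arm moves only by the shell command python3 -m pendant 'ROWS' [FORCE]. ROWS is JSON, a list that holds one entry, the list of rows, each a list of 7 numbers: the shift along the tool's x, y, z in mm, then the turn, a rotation vector about the tool's x, y, z in degrees, then the opening, from 0 (shut) to 1 (fully open). In form: [[[tx, ty, tz, rx, ry, rz, jaw], ...]]. A call has 1 to 12 rows; each row is the pose to reach, as a shift and turn from the pose commanded when the call began, along the tool's axes at that moment; what a row does not reach only later rows make up. A row lasts 1/12 s, in which the tool goes at most 41.7 mm and 7.16 degrees, less where a joint would pass 70% of its speed; a pose out of reach is approached as far as the arm can. A call with a gripper value outside its range is refused whole. The fingers move at their own pace and stop on an object; FORCE is the grip in N (left out, the last holds). Time passes only in rows, so rows that repeat a pose let the fingers close. It gives the time, the measured TCP pose, the force and the opening at its end, in the units of the state.
- r.sense(): the state, without advancing time (a new reading comes with each control period).
- r.snapshot(name): name is "side" or "top" or "wrist"; returns a dict with "image" (384x512x3 uint8, blue, green, red), "range_z" (384x512 float32, m along the optical axis (not along the pixel's ray), 0 where there is no reading), "fx", "fy", "cx", "cy" (pixels), "position" and "attitude" of the camera in the world; the wrist camera has in their place "hand_eye" (4x4, takes a point from camera to tool coordinates, whose origin is the TCP and whose axes are the tool frame's). Camera axes: x right, y down, z forward; pixel columns grow to the right and rows downward; lengths in m; the calibration is good to about 2 mm. The wrist camera is an equidistant fisheye: a pixel r from the principal point sees the ray r / f radians off the axis. A picture is of the moment at which its call begins: read the wrist's pose just before it.
- r.job_done(): hands the job in, once; it reports no verdict.
The state is a dict: "time": time; "joints": joint angles; "joint_velocities": joint speeds; "tau": joint torques, N m; "position": TCP position; "ee_rot": TCP orientation; "ft_force": force on the tool from outside, world axes, zero at the start; "wrist_torque": the same for the moment, N m; "grip_width": finger opening in m.
Only numpy, scipy, OpenCV 4.12 (cv2) and the standard library are available. Lean on these libraries where they do the work, as an engineer would, in place of code of your own. Each camera call takes 0.05 s, during which the arm holds its last target.

## Working session

There is one attempt and no reset: what is moved stays moved. The work goes in short steps, Python scripts to look and compute and a shell command to move; the robot and the scene stay as the last step left them, time stands still between calls to the robot, and variables do not carry over. Pictures are saved under pics/ and viewed, and the job is handed in when it is done.

```bash
ls; mkdir -p pics; python3 - <<'E'
from plant import r
import cv2,numpy as np
print(r.sense())
for n in ["side","top"]:
    s=r.snapshot(n); cv2.imwrite(f"pics/{n}0.png",s["image"])
    print({k:(v.tolist() if hasattr(v,'tolist') else v) for k,v in s.items() if k not in("image","range_z")})
    np.savez(f"{n}0.npz",**s)
E
```

```text
pics
{'time': 0.0, 'joints': array([-1.29458394e+00,  3.51242804e-01,  1.65244390e+00,  2.58933050e-05,
        1.13911802e+00, -8.46027369e-02]), 'joint_velocities': array([ 0.00087326,  0.00072781, -0.00092458,  0.00096687, -0.00143939,
       -0.00057956]), 'tau': array([-4.26222750e-04, -5.06096435e+01, -2.91404808e+01, -1.52979651e-04,
        4.60455747e-03, -1.86378870e-06]), 'position': array([ 0.19409504, -0.51420609,  0.20044732]), 'ee_rot': array([-2.58332418e+00,  1.78635939e+00,  1.44502394e-03]), 'ft_force': array([ 0.63515096, -0.29967045, -0.89391462]), 'wrist_torque': array([-0.04835355,  0.05272159,  0.00345574]), 'grip_width': 0.08547571913067105}
{'fx': 415.57482221857043, 'fy': 415.57482221857043, 'cx': 258.30583217689224, 'cy': 201.26339912339122, 'position': [0.2778499982907059, 0.7669398430114005, 1.0598277640651297], 'attitude': [-0.5472092391705838, 2.7927799571591603, -1.009331251415327]}
{'fx': 374.56201903359675, 'fy': 374.56201903359675, 'cx': 254.3684908224495, 'cy': 186.43053881442412, 'position': [0.4476932538866991, -0.0047149939405226595, 0.9478151912276375], 'attitude': [-2.1336841149748302, 2.1516805635393697, -0.11714653654557654]}
```

View pics/side0.png

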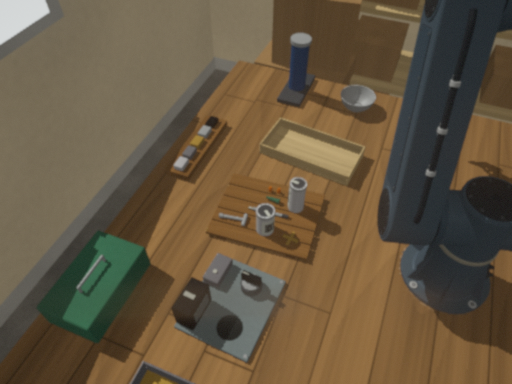

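View pics/top0.png

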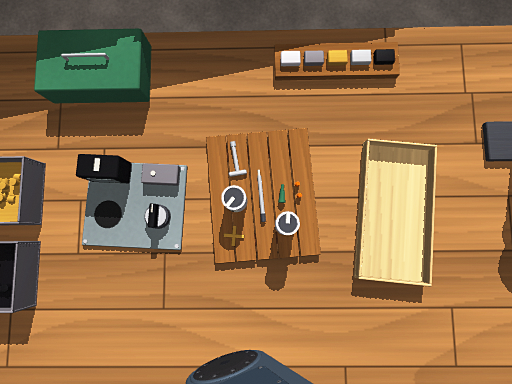

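The side view shows the station at the lower left, the lid with two cans at about (297,195) and (265,219), and the tray at (312,150). The top view shows the can lids at (234,198) and (287,223), the pad at (108,214), the key at (157,216) and the tray at (397,212). I'll measure these next.

```bash
cat > h.py <<'E'
import numpy as np,cv2
from scipy.spatial.transform import Rotation as R
def cloud(s):
    z=s["range_z"]; v,u=np.mgrid[:z.shape[0],:z.shape[1]]
    p=np.stack([(u-s["cx"])/s["fx"]*z,(v-s["cy"])/s["fy"]*z,z],-1)
    return p@R.from_rotvec(s["attitude"]).as_matrix().T+s["position"]
def ray(s,u,v,h):
    d=R.from_rotvec(s["attitude"]).as_matrix()@np.array([(u-s["cx"])/s["fx"],(v-s["cy"])/s["fy"],1])
    p=np.array(s["position"]); return p+d*(h-p[2])/d[2]
E
cat > m.py <<'E'
from h import *
import sys
s=dict(np.load("top0.npz")); P=cloud(s); im=s["image"]
hsv=cv2.cvtColor(im,cv2.COLOR_BGR2HSV)
for n,(u,v) in dict(canA=(234,198),canB=(287,223),pad=(108,214),key=(157,210),box=(165,175),scan=(100,162),lid=(250,150),trayfloor=(397,212)).items():
    q=P[v-2:v+3,u-2:u+3].reshape(-1,3); print(n,np.median(q,0).round(4))
# points above given height near cans
for n,(u,v) in dict(A=(234,198),B=(287,223)).items():
    q=P[v-18:v+19,u-18:u+19]; H=np.median(P[v-2:v+3,u-2:u+3,2]); m=abs(q[...,2]-H)<.006
    pts=q[m]; c,rad=cv2.minEnclosingCircle(pts[:,:2].astype(np.float32)); print(n,"H",H,"n",m.sum(),"circ",c,rad,"mean",pts.mean(0))
    hh=hsv[v-18:v+19,u-18:u+19]; 
for n,c in dict(A=(234,198),B=(287,223),st=(135,205)).items():
    w=20 if n!='st' else 65
    cr=im[c[1]-w:c[1]+w+1,c[0]-w:c[0]+w+1]; cv2.imwrite(f"pics/crop{n}.png",cv2.resize(cr,(400,400),interpolation=cv2.INTER_NEAREST))
a=np.hstack([cv2.imread(f"pics/crop{n}.png") for n in "AB"]); cv2.imwrite("pics/cropAB.png",a)
E
python3 m.py
```

```text
canA [0.5329 0.0598 0.1114]
canB [ 0.4753 -0.0567  0.1329]
pad [0.5054 0.3846 0.0132]
key [0.511  0.2475 0.0609]
box [0.5983 0.2355 0.0421]
scan [0.6207 0.3725 0.101 ]
lid [0.6642 0.0263 0.0193]
trayfloor [ 0.5048 -0.3397  0.0054]
A H 0.11141093017572656 n 475 circ (0.5350757837295532, 0.06117810308933258) 0.027862178161740303 mean [0.5346289  0.06108715 0.11033612]
B H 0.13292343519302652 n 444 circ (0.4757208228111267, -0.05786135420203209) 0.025774838402867317 mean [ 0.47549236 -0.05764372  0.13214824]
```

View pics/cropAB.png

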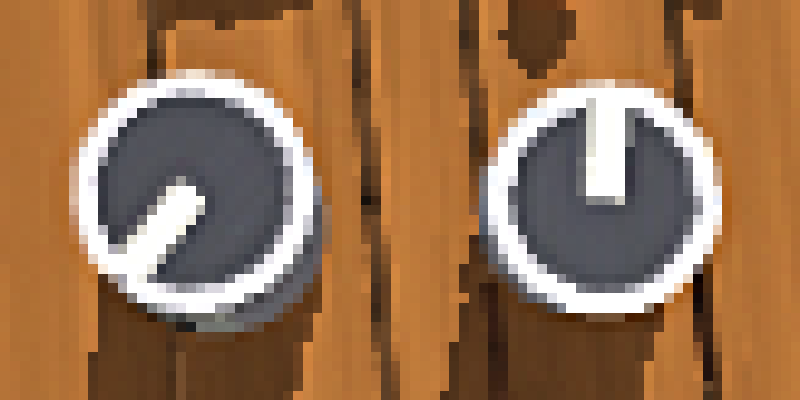

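View pics/cropst.png

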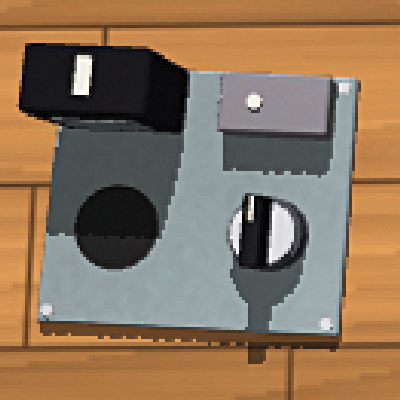

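A is the middle can, its lid at 0.111 m. B is the tall can, its lid at 0.132 m. There is no short can. The strip on A runs down-left and the strip on B points up. Next I need angles, the station frame and the tray frame.

```bash
cat > m2.py <<'E'
from h import *
s=dict(np.load("top0.npz")); P=cloud(s); im=s["image"]
hsv=cv2.cvtColor(im,cv2.COLOR_BGR2HSV); v0=hsv[...,2].astype(int); sat=hsv[...,1]
def pt(u,v,h): return ray(s,u,v,h)[:2]
V,U=np.mgrid[:384,:512]
def world(h):
    d=np.stack([(U-s["cx"])/s["fx"],(V-s["cy"])/s["fy"],np.ones(U.shape)],-1)@R.from_rotvec(s["attitude"]).as_matrix().T
    p=s["position"]; return (p+d*((h-p[2])/d[...,2])[...,None])[...,:2]
for n,c,rad,h in (("mid",(.5351,.0612),.027,.110),("tall",(.4757,-.0579),.025,.132)):
    W=world(h)
    # refine centre: bright or lid pixels: white ring
    d=np.linalg.norm(W-c,axis=-1)
    wh=(v0>185)&(sat<60)&(d<rad+.008)
    c2,r2=cv2.minEnclosingCircle(W[wh].astype(np.float32)); c2=np.array(c2)
    q=W[wh]; (cc,_,_)=cv2.fitEllipse(q[cv2.convexHull(q.astype(np.float32),returnPoints=False)[:,0]].astype(np.float32))
    st=(v0>150)&(sat<60)&(np.linalg.norm(W-c2,axis=-1)<.68*rad)
    dd=W[st].mean(0)-c2; print(n,c2,r2,cc,st.sum(),"yaw",np.degrees(np.arctan2(dd[1],dd[0])),np.linalg.norm(dd))
# plate
pz=P[...,2]; W=world(.012)
m=((hsv[...,0]>80)&(hsv[...,0]<110)&(sat>20)&(sat<110)&(abs(pz-.012)<.006)&(U<200)).astype(np.uint8)
n,l,stt,_=cv2.connectedComponentsWithStats(m); k=1+stt[1:,4].argmax(); print("plate px",stt[k])
hull=cv2.convexHull(W[l==k].astype(np.float32)); rect=cv2.minAreaRect(hull); print("plate",rect); print(cv2.boxPoints(rect))
bl=((v0<45)&(U<135)&(V>195)&(abs(pz-.012)<.008)&(V<235)).astype(np.uint8)
q=W[bl>0]; hull=cv2.convexHull(q.astype(np.float32)); print("pad",cv2.fitEllipse(hull),cv2.minEnclosingCircle(q.astype(np.float32)),len(q))
# key disc
km=(pz>.028)&(pz<.09)&(U>135)&(U<180)&(V>195)&(V<235); q=P[km]; print("key top pts",len(q))
kb=(pz>.068)&(U>135)&(U<180)&(V>190)&(V<240); print("bar",cv2.minAreaRect(P[kb][:,:2].astype(np.float32)),kb.sum())
# tray walls
tm=(pz>.036)&(pz<.055)&(U>350)&(U<445)&(V>130)&(V<295); q=P[tm][:,:2].astype(np.float32); print("tray",cv2.minAreaRect(q),cv2.boxPoints(cv2.minAreaRect(q)),tm.sum())
# lid
E
python3 m2.py
```

```text
mid [0.5352152  0.06145066] 0.027994845062494278 (0.5351603627204895, 0.06151508912444115) 33 yaw 139.32141232008087 0.008778794455947973
tall [ 0.47604483 -0.05752055] 0.02582770213484764 (0.47594520449638367, -0.05749420076608658) 33 yaw -3.960285860874798 0.008717588125853245
plate px [  82  163  105   87 5083]
plate ((0.5293015241622925, 0.3185112774372101), (0.2481270581483841, 0.21242836117744446), 86.79680633544922)
[[0.41632098 0.20057654]
 [0.62841743 0.18870664]
 [0.64228207 0.436446  ]
 [0.43018562 0.44831592]]
pad ((0.5065073370933533, 0.38655397295951843), (0.0679461881518364, 0.06886935234069824), 155.79147338867188) ((0.5062373280525208, 0.3863320052623749), 0.034892741590738297) 581
key top pts 491
bar ((0.48675888776779175, 0.12880367040634155), (0.27279970049858093, 0.05471520125865936), 85.03258514404297) 182
tray ((0.507178783416748, -0.3291894197463989), (0.1714603751897812, 0.3404708206653595), 83.9011459350586) [[ 0.32879856 -0.39634785]
 [ 0.66734236 -0.4325209 ]
 [ 0.68555903 -0.262031  ]
 [ 0.3470152  -0.22585794]] 1357
```

```bash
cat >> m2.py <<'E'
print('----')
kb=(pz>.069)&(pz<.085)&(U>140)&(U<172)&(V>198)&(V<232); q=P[kb]; print(kb.sum(),cv2.minAreaRect(q[:,:2].astype(np.float32)),np.median(q,0))
W=world(.077); Y=world(.045)
kb=((v0<50)&(U>146)&(U<166)&(V>200)&(V<230)&(pz>.05)); q=W[kb]; print("dark",kb.sum(),cv2.minAreaRect(q.astype(np.float32)))
kd=((v0>150)&(sat<50)&(U>144)&(U<172)&(V>200)&(V<230)); print("disc z",np.median(pz[kd])); zz=float(np.median(pz[kd])); q=world(zz)[kd]; print(cv2.minEnclosingCircle(q.astype(np.float32)),kd.sum())
E
python3 m2.py | sed -n '/----/,$p'
python3 - <<'E'
from plant import r
import cv2
print(r.sense()["position"],r.sense()["ee_rot"])
s=r.snapshot("wrist"); cv2.imwrite("pics/w0.png",s["image"]); print(s["hand_eye"],s["fx"],s["cx"],s["cy"])
E
```

```text
----
176 ((0.4975780248641968, 0.2554244101047516), (0.016357511281967163, 0.05451399087905884), 87.7767105102539) [0.49699763 0.25426156 0.07667477]
dark 198 ((0.4972154498100281, 0.2523975968360901), (0.021592656150460243, 0.054257143288850784), 86.9397201538086)
disc z 0.015472607959885643
((0.5018686056137085, 0.2577178478240967), 0.04884247109293938) 338
[ 0.1940859  -0.5142631   0.20052882] [-2.58342020e+00  1.78647066e+00  1.26370677e-03]
[[ 9.99998318e-01 -1.79589723e-03  3.73164992e-04  1.20769502e-03]
 [ 1.59296831e-03  9.51151138e-01  3.08721519e-01 -7.85347549e-02]
 [-9.09368427e-04 -3.08720405e-01  9.51152398e-01 -1.72493528e-01]
 [ 0.00000000e+00  0.00000000e+00  0.00000000e+00  1.00000000e+00]] 297.3186396354542 255.49048918874846 191.30369764057977
```

View pics/w0.png

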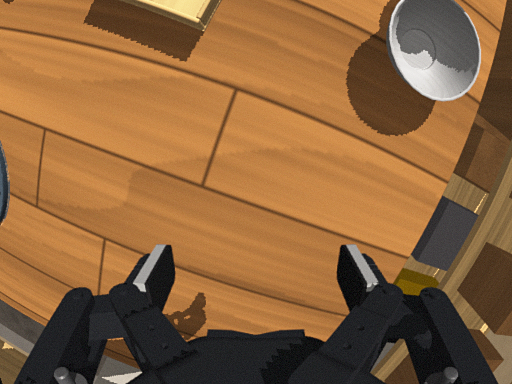

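The key is at (0.498, 0.255), the pad at (0.506, 0.386) and the station yaw is about -3.2°. The tray centre is (0.507, -0.329), with its long axis at about -6° along world x. The wrist picture shows open fingers and bare table, which is fine.

```bash
cat > go.py <<'E'
import sys
from h import *
from plant import r
s=r.sense(); M=R.from_rotvec(s["ee_rot"]).as_matrix()
yaw=np.degrees(np.arctan2(M[1,0],M[0,0])); tilt=np.degrees(np.arccos(-M[2,2]))
print("t %.2f pos"%s["time"],s["position"].round(4),"yaw %.1f tilt %.2f j6 %.0f w %.4f"%(yaw,tilt,np.degrees(s["joints"][5]),s["grip_width"]),"F",s["ft_force"].round(1))
if len(sys.argv)>4:
    x,y,z,w=map(float,sys.argv[1:5])
    Rd=R.from_euler("z",w,degrees=True)*R.from_rotvec([np.pi,0,0])
    d=M.T@(np.array([x,y,z])-s["position"]); rv=(R.from_matrix(M).inv()*Rd).as_rotvec(degrees=True)
    print("row",(d*1000).round(1),rv.round(2))
E
python3 go.py .4758 -.0575 .2 87
```

```text
t 0.15 pos [ 0.1941 -0.5143  0.2006] yaw -69.3 tilt 0.05 j6 -5 w 0.0854 F [-0.3  0.4  1.2]
row [-328.  -424.8    0.9] [-7.0000e-02  1.0000e-02 -1.5633e+02]
```

```bash
python3 -m pendant '[[[-328,-425,0,0,0,-80,1],[-328,-425,0,0,0,-80,1],[-328,-425,0,0,0,-80,1],[-328,-425,0,0,0,-80,1],[-328,-425,0,0,0,-80,1],[-328,-425,0,0,0,-80,1],[-328,-425,0,0,0,-80,1],[-328,-425,0,0,0,-80,1],[-328,-425,0,0,0,-80,1],[-328,-425,0,0,0,-80,1],[-328,-425,0,0,0,-80,1],[-328,-425,0,0,0,-80,1]]]'; python3 go.py .4758 -.0575 .2 87
```

```text
time: 1.15
position: [0.4573, -0.0869, 0.201]
ee_rot: [3.127, 0.304, 0.0]
ft_force: [0.2, -1.1, -0.5]
grip_width: 0.0849
t 1.15 pos [ 0.4573 -0.0869  0.201 ] yaw 11.1 tilt 0.01 j6 -28 w 0.0849 F [ 0.2 -1.1 -0.5]
row [ 23.8 -25.3   1. ] [ 1.000e-02 -0.000e+00 -7.589e+01]
```

```bash
python3 -m pendant '[[[24,-25,0,0,0,-76,1],[24,-25,0,0,0,-76,1],[24,-25,0,0,0,-76,1],[24,-25,0,0,0,-76,1],[24,-25,0,0,0,-76,1],[24,-25,0,0,0,-76,1],[24,-25,0,0,0,-76,1],[24,-25,0,0,0,-76,1],[24,-25,0,0,0,-76,1],[24,-25,0,0,0,-76,1],[24,-25,0,0,0,-76,1],[24,-25,0,0,0,-76,1]]]'; python3 go.py .4758 -.0575 .080 87
python3 - <<'E'
from plant import r
import cv2
s=r.snapshot("wrist"); cv2.imwrite("pics/w1.png",s["image"])
E
```

```text
time: 2.15
position: [0.4755, -0.06, 0.2008]
ee_rot: [-2.281, -2.16, 0.0]
ft_force: [0.4, 1.7, 0.1]
grip_width: 0.0853
t 2.15 pos [ 0.4755 -0.06    0.2008] yaw 86.9 tilt 0.02 j6 -100 w 0.0853 F [0.4 1.7 0.1]
row [  2.5   0.2 120.8] [-0.02 -0.01 -0.13]
```

View pics/w1.png

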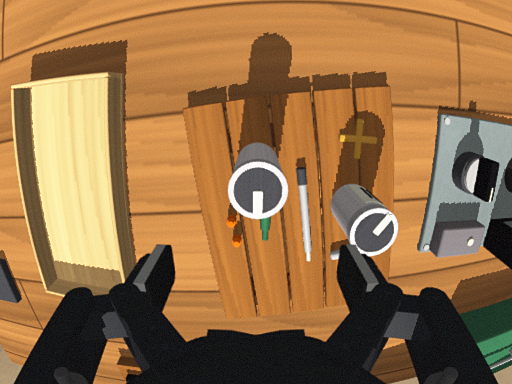

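The wrist view shows the tall lid at (258,189), with its centre under the grasp axis and about 3 mm along tool x. That agrees with the top view, so I descend and grip.

```bash
python3 -m pendant '[[[2.5,0,30,0,0,0,1],[2.5,0,60,0,0,0,1],[2.5,0,90,0,0,0,1],[2.5,0,110,0,0,0,1],[2.5,0,120,0,0,0,1],[2.5,0,120,0,0,0,1],[2.5,0,120,0,0,0,1]]]'; python3 go.py; python3 -m pendant '[[[0,0,0,0,0,0,0.5],[0,0,0,0,0,0,0.5],[0,0,0,0,0,0,0.5],[0,0,0,0,0,0,0.4],[0,0,0,0,0,0,0.4],[0,0,0,0,0,0,0.4],[0,0,0,0,0,0,0.4],[0,0,0,0,0,0,0.4]]]' 40; python3 go.py
```

```text
time: 2.78
position: [0.4761, -0.0576, 0.0815]
ee_rot: [2.286, 2.154, 0.0]
ft_force: [0.4, -0.6, -0.3]
grip_width: 0.0861
t 2.78 pos [ 0.4761 -0.0576  0.0815] yaw 86.6 tilt 0.00 j6 -99 w 0.0861 F [ 0.4 -0.6 -0.3]
time: 3.45
position: [0.4767, -0.0577, 0.0823]
ee_rot: [2.284, 2.154, 0.002]
ft_force: [-1.1, -0.5, 8.2]
grip_width: 0.0484
t 3.45 pos [ 0.4767 -0.0577  0.0823] yaw 86.7 tilt 0.14 j6 -99 w 0.0484 F [-1.1 -0.5  8.2]
```

```bash
python3 -m pendant '[[[0,0,-20,0,0,0,0.3],[0,0,-50,0,0,0,0.3],[0,0,-85,0,0,0,0.3],[0,0,-110,0,0,0,0.3],[0,0,-110,0,0,0,0.3],[0,0,-110,0,0,0,0.3],[0,0,-110,0,0,0,0.3]]]' 40; python3 go.py .5062 .3863 .192 87.2;  python3 - <<'E'
from plant import r
import cv2
s=r.snapshot("wrist"); cv2.imwrite("pics/w2.png",s["image"])
E
```

```text
time: 4.03
position: [0.4751, -0.0574, 0.1901]
ee_rot: [-2.284, -2.155, 0.001]
ft_force: [-0.5, -0.3, -3.3]
grip_width: 0.0486
t 4.03 pos [ 0.4751 -0.0574  0.1901] yaw 86.7 tilt 0.08 j6 -99 w 0.0486 F [-0.5 -0.3 -3.3]
row [444.7   5.3  -1.8] [-0.08 -0.01 -0.53]
```

View pics/w2.png

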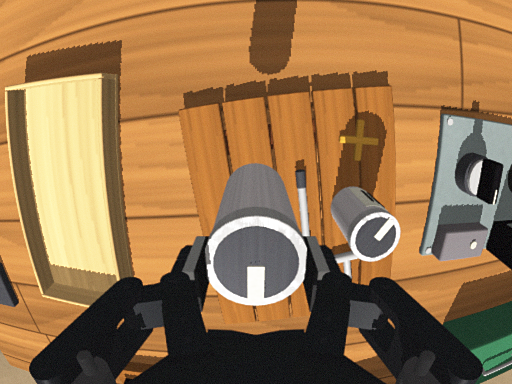

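The can is held upright, with its strip pointing straight along tool y (about -3.5° yaw). I carry it to the pad next.

```bash
python3 -m pendant '[[[20,0,-15,0,0,0,0.3],[55,1,-30,0,0,0,0.3],[95,2,-30,0,0,0,0.3],[135,2,-30,0,0,0,0.3],[175,3,-30,0,0,0,0.3],[215,3,-30,0,0,0,0.3],[255,4,-30,0,0,0,0.3],[295,4,-30,0,0,0,0.3],[335,5,-30,0,0,0,0.3],[375,5,-30,0,0,-0.5,0.3],[410,5,-30,0,0,-0.5,0.3],[435,5,-20,0,0,-0.5,0.3]]]' 40; python3 -m pendant '[[[10,0,20,0,0,0,0.3],[10,0,20,0,0,0,0.3],[10,0,20,0,0,0,0.3],[10,0,20,0,0,0,0.3]]]'; python3 go.py .5062 .3863 .076 87.2
```

```text
time: 5.08
position: [0.5057, 0.3797, 0.2105]
ee_rot: [-2.274, -2.167, -0.001]
ft_force: [0.8, -0.4, -2.0]
grip_width: 0.0487
time: 5.42
position: [0.5065, 0.3857, 0.1907]
ee_rot: [-2.276, -2.165, 0.002]
ft_force: [0.3, -0.4, -3.1]
grip_width: 0.0483
t 5.42 pos [0.5065 0.3857 0.1907] yaw 87.1 tilt 0.07 j6 -54 w 0.0483 F [ 0.3 -0.4 -3.1]
row [  0.7  -0.3 114.7] [-0.05  0.05 -0.05]
```

```bash
python3 -m pendant '[[[0.5,0,30,0,0,0,0.3],[0.5,0,60,0,0,0,0.3],[0.5,0,90,0,0,0,0.3],[0.5,0,105,0,0,0,0.3],[0.5,0,112,0,0,0,0.3],[0.5,0,115,0,0,0,0.3],[0.5,0,115,0,0,0,0.3],[0.5,0,115,0,0,0,0.3]]]' 40; python3 go.py .5062 .3863 .0743 87.2;python3 - <<'E'
from plant import r
import cv2
s=r.snapshot("wrist"); cv2.imwrite("pics/w3.png",s["image"])
E
```

```text
time: 6.08
position: [0.5074, 0.3872, 0.0776]
ee_rot: [2.276, 2.165, 0.004]
ft_force: [1.1, -0.3, -3.5]
grip_width: 0.0483
t 6.08 pos [0.5074 0.3872 0.0776] yaw 87.2 tilt 0.14 j6 -54 w 0.0483 F [ 1.1 -0.3 -3.5]
row [-0.9 -1.2  3.3] [ 0.11 -0.08 -0.05]
```

View pics/w3.png

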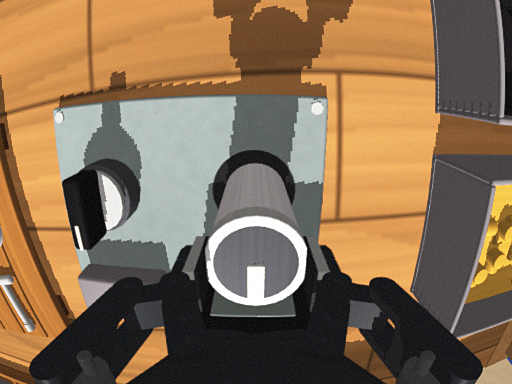

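The view shows the can over the pad, with the pad's rim at (253,185) even on both sides. I lower the last few millimetres and release.

```bash
python3 -m pendant '[[[0,-0.5,1.5,0,0,0,0.3],[0,-0.5,2.5,0,0,0,0.3],[0,-0.5,2.5,0,0,0,0.3],[0,-0.5,2.5,0,0,0,0.3]]]' 40; python3 go.py
```

```text
time: 6.47
position: [0.5065, 0.3872, 0.0744]
ee_rot: [2.275, 2.166, 0.002]
ft_force: [-0.8, -1.2, 3.7]
grip_width: 0.0485
t 6.47 pos [0.5065 0.3872 0.0744] yaw 87.2 tilt 0.08 j6 -54 w 0.0485 F [-0.8 -1.2  3.7]
```

Contact made (+3.7 N, was -3.5 N). I open the jaws and lift.

```bash
python3 -m pendant '[[[0,0,0,0,0,0,0.7],[0,0,0,0,0,0,0.8],[0,0,0,0,0,0,0.9],[0,0,0,0,0,0,0.9],[0,0,-20,0,0,0,0.9],[0,0,-55,0,0,0,0.9],[0,0,-90,0,0,0,0.9],[0,0,-120,0,0,0,0.9],[0,0,-120,0,0,0,0.9]]]'; python3 go.py .4976 .2555 .19 87
```

```text
time: 7.22
position: [0.5082, 0.3885, 0.2002]
ee_rot: [2.274, 2.165, 0.015]
ft_force: [0.6, 0.7, 0.7]
grip_width: 0.0771
t 7.22 pos [0.5082 0.3885 0.2002] yaw 87.2 tilt 0.56 j6 -54 w 0.0771 F [0.6 0.7 0.7]
row [-133.4   -4.2    9.4] [ 0.45 -0.33  0.18]
```

```bash
python3 -m pendant '[[[-40,-1,0,0,0,0,0.7],[-80,-3,0,0,0,0,0.7],[-115,-4,0,0,0,0,0.7],[-132,-4,10,0,0,0,0.7],[-132,-4,10,0,0,0,0.7],[-132,-4,10,0,0,0,0.7]]]'; python3 go.py .4976 .2555 .048 87;python3 - <<'E'
from plant import r
import cv2,numpy as np
s=r.snapshot("wrist"); cv2.imwrite("pics/w4.png",s["image"])
s=r.snapshot("top"); np.savez("top1.npz",**s); cv2.imwrite("pics/t1.png",s["image"])
E
```

```text
time: 7.72
position: [0.4956, 0.2549, 0.1833]
ee_rot: [-2.277, -2.164, 0.001]
ft_force: [0.4, 0.4, 0.2]
grip_width: 0.0597
t 7.72 pos [0.4956 0.2549 0.1833] yaw 87.1 tilt 0.03 j6 -65 w 0.0597 F [0.4 0.4 0.2]
row [  0.7   2.1 135.3] [-0.03 -0.    0.09]
```

View pics/w4.png

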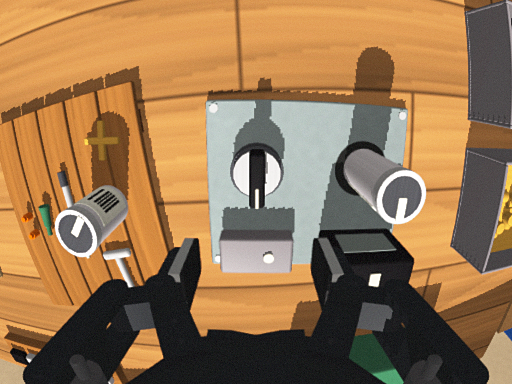

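View pics/t1.png

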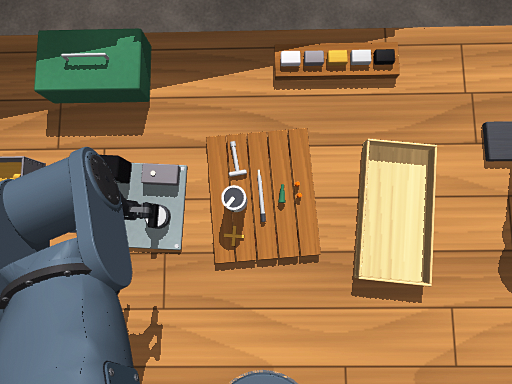

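The wrist view shows the tall can on the pad, with its lid at (401,196) and its strip pointing down to (402,218). The key is at (258,172). I compute the can's pose by fisheye rays.

```bash
cat > fe.py <<'E'
from h import *
def wray(s,pos,rot,u,v,h):
    x,y=u-s["cx"],v-s["cy"]; r=np.hypot(x,y); th=r/s["fx"]
    d=np.array([x/max(r,1e-9)*np.sin(th),y/max(r,1e-9)*np.sin(th),np.cos(th)])
    M=R.from_rotvec(rot).as_matrix(); H=s["hand_eye"]
    o=M@H[:3,3]+pos; d=M@H[:3,:3]@d
    return o+d*(h-o[2])/d[2]
def lid(s,pos,rot,c,h,rad,w=34):
    """lid centre and strip yaw from white pixels near c"""
    im=s["image"]; hsv=cv2.cvtColor(im,cv2.COLOR_BGR2HSV)
    m=((hsv[...,2]>205)&(hsv[...,1]<40)).astype(np.uint8)
    mm=np.zeros_like(m); cv2.circle(mm,c,w,1,-1); m&=mm
    v,u=np.nonzero(m); W=np.array([wray(s,pos,rot,a,b,h)[:2] for a,b in zip(u,v)])
    hull=cv2.convexHull(W.astype(np.float32)); (cc,ax,_)=cv2.fitEllipse(hull); cc=np.array(cc)
    q=W[np.linalg.norm(W-cc,axis=1)<.68*rad]-cc; q=q.mean(0)
    return cc.round(4),np.round(ax,4),"yaw %.1f n %d"%(np.degrees(np.arctan2(q[1],q[0])),len(W))
E
python3 - <<'E'
from fe import *
from plant import r
t=r.sense(); s=r.snapshot("wrist")
print(lid(s,t["position"],t["ee_rot"],(401,196),.124,.025))
print("key",wray(s,t["position"],t["ee_rot"],258,172,.06))
u,v=t["position"][:2],0
hsv=cv2.cvtColor(s["image"],cv2.COLOR_BGR2HSV)
m=(hsv[...,2]<60); m[:140]=0; m[212:]=0; m[:,:248]=0; m[:,268:]=0
v,u=np.nonzero(m); W=np.array([wray(s,t["position"],t["ee_rot"],a,b,.077)[:2] for a,b in zip(u,v)]); print("bar",cv2.minAreaRect(W.astype(np.float32)))
E
```

```text
(array([0.5041, 0.3836]), array([0.0496, 0.0552]), 'yaw 10.0 n 914')
key [0.49203235 0.25731438 0.06      ]
bar ((0.4915964901447296, 0.2565017342567444), (0.018091030418872833, 0.06472132354974747), 86.70494079589844)
```

```bash
python3 - <<'E'
import cv2
im=cv2.imread("pics/w4.png"); cv2.imwrite("pics/w4c.png",cv2.resize(im[130:240,320:440],None,fx=5,fy=5,interpolation=cv2.INTER_NEAREST))
E
```

```text
(no output)
```

View pics/w4c.png

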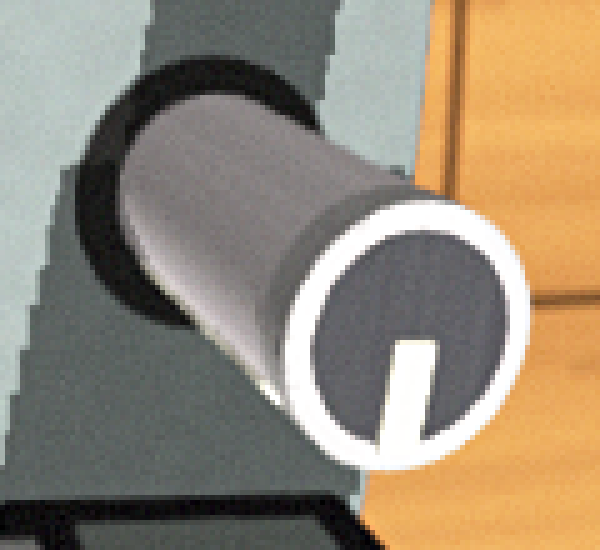

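The crop shows the lid centre at px (401.5,197) and the strip running from (403,198) to (400.4,220). I cast those directly.

```bash
python3 - <<'E'
from fe import *
from plant import r
t=r.sense(); s=r.snapshot("wrist")
f=lambda u,v,h=.124: wray(s,t["position"],t["ee_rot"],u,v,h)[:2]
a,b=f(403,198.5),f(400.4,220); d=b-a; print("centre",f(401.5,197),"strip start",a,"yaw",np.degrees(np.arctan2(d[1],d[0])))
# bar ends/centre & station plate corner screws near edge
a,b=f(257.5,150,.077),f(257,210,.077); print("bar",a,b)
print("plate front corners",f(209,102,.012),f(407,110,.012))
E
python3 go.py .4976 .2555 .048 87
```

```text
centre [0.50383604 0.38595437] strip start [0.50537289 0.38773182] yaw 0.2197443679548629
bar [0.46602441 0.25813091] [0.5270684  0.25468126]
plate front corners [0.41784232 0.20511891] [0.43116718 0.44730944]
t 7.92 pos [0.4957 0.2564 0.1836] yaw 87.2 tilt 0.03 j6 -65 w 0.0599 F [-0.3  0.9 -0.1]
row [ -0.9   1.9 135.6] [ 0.02 -0.02  0.23]
```

The tall can is within 3 mm of the pad's centre and 4° of the window direction. I descend on the key.

```bash
python3 -m pendant '[[[-0.5,1.3,35,0,0,0,0.6],[-0.5,1.3,70,0,0,0,0.6],[-0.5,1.3,100,0,0,0,0.6],[-0.5,1.3,120,0,0,0,0.6],[-0.5,1.3,132,0,0,0,0.6],[-0.5,1.3,135,0,0,0,0.6],[-0.5,1.3,135,0,0,0,0.6],[-0.5,1.3,135,0,0,0,0.6]]]'; python3 go.py .497 .256 .048 87; python3 -m pendant '[[[0,0,0,0,0,0,0.3],[0,0,0,0,0,0,0.1],[0,0,0,0,0,0,0.05],[0,0,0,0,0,0,0.05],[0,0,0,0,0,0,0.05],[0,0,0,0,0,0,0.05],[0,0,0,0,0,0,0.05],[0,0,0,0,0,0,0.05]]]' 60; python3 go.py
```

```text
time: 8.58
position: [0.4976, 0.2554, 0.0497]
ee_rot: [2.275, 2.166, 0.003]
ft_force: [-0.4, 0.3, 0.4]
grip_width: 0.051
t 8.58 pos [0.4976 0.2554 0.0497] yaw 87.2 tilt 0.10 j6 -65 w 0.0510 F [-0.4  0.3  0.4]
row [ 0.6 -0.6  1.7] [ 0.09 -0.04  0.2 ]
time: 9.25
position: [0.4968, 0.2548, 0.0485]
ee_rot: [-2.276, -2.166, 0.0]
ft_force: [-0.5, 0.3, -0.1]
grip_width: 0.0044
t 9.25 pos [0.4968 0.2548 0.0485] yaw 87.2 tilt 0.00 j6 -65 w 0.0044 F [-0.5  0.3 -0.1]
```

```bash
python3 - <<'E'
from plant import r
import cv2,numpy as np
s=r.snapshot("wrist"); cv2.imwrite("pics/w5.png",s["image"])
s=r.snapshot("side"); cv2.imwrite("pics/s5.png",cv2.resize(s["image"][220:384,150:320],None,fx=4,fy=3.5))
E
```

```text
(no output)
```

View pics/w5.png

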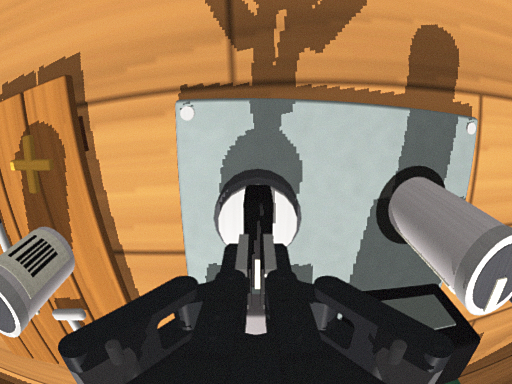

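View pics/s5.png

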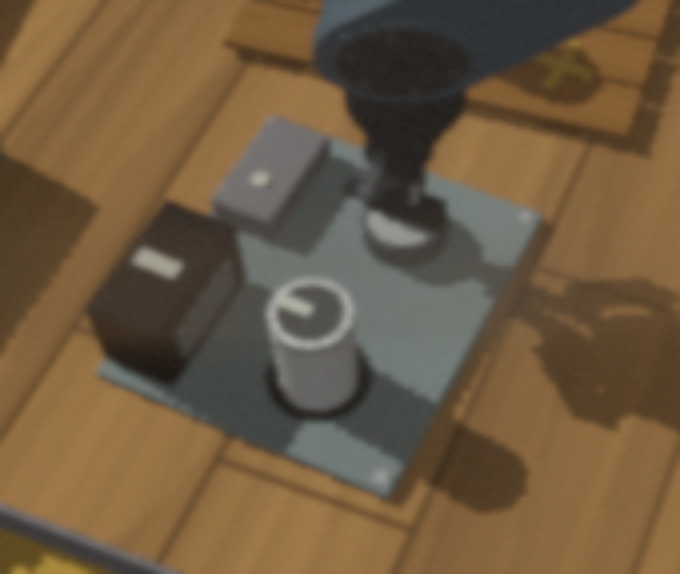

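```bash
python3 - <<'E'
import cv2
im=cv2.imread("pics/w5.png"); cv2.imwrite("pics/w5c.png",cv2.resize(im[165:345,195:325],None,fx=4.4,fy=3.3,interpolation=cv2.INTER_NEAREST))
E
python3 -m pendant '[[[0,0,0,0,0,0,0],[0,0,0,0,0,0,0],[0,0,0,0,0,0,0]]]' 60
```

```text
time: 9.6
position: [0.4968, 0.2547, 0.0485]
ee_rot: [2.276, 2.166, -0.0]
ft_force: [-0.5, -0.3, -0.7]
grip_width: -0.0
```

View pics/w5c.png

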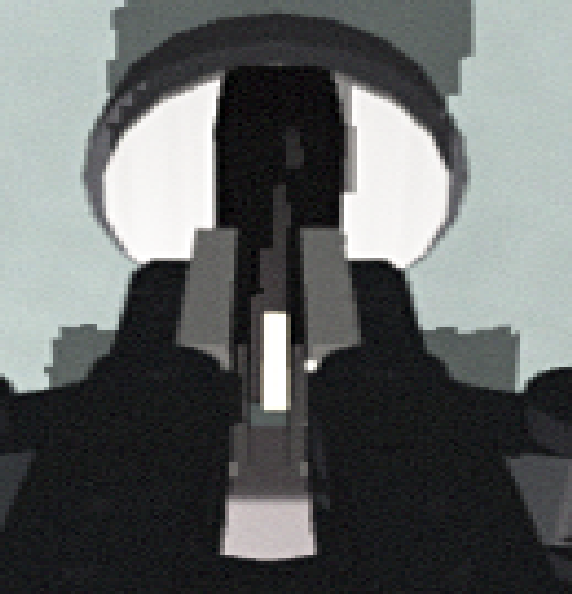

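```bash
python3 - <<'E'
from plant import r
import cv2,numpy as np
t=r.sense();print(t["position"],t["ft_force"],t["wrist_torque"],t["grip_width"])
s=r.snapshot("wrist"); im=s["image"]; cv2.imwrite("pics/w6c.png",cv2.resize(im[165:345,195:325],None,fx=4.4,fy=3.3,interpolation=cv2.INTER_NEAREST))
z=s["range_z"]; print(z[230:275:5,235:285:4].round(3))
E
```

```text
[0.49682881 0.25474349 0.04848671] [-0.48816183 -0.26568426 -0.70306445] [ 0.00664125 -0.00909557 -0.0264485 ] -2.0875547353567428e-05
[[0.193 0.193 0.162 0.158 0.159 0.158 0.159 0.158 0.159 0.16  0.193 0.193
  0.193]
 [0.195 0.196 0.153 0.15  0.151 0.15  0.152 0.151 0.152 0.161 0.195 0.195
  0.194]
 [0.196 0.197 0.146 0.146 0.145 0.146 0.146 0.145 0.146 0.162 0.196 0.196
  0.196]
 [0.15  0.149 0.142 0.141 0.141 0.142 0.141 0.142 0.142 0.149 0.15  0.149
  0.197]
 [0.145 0.145 0.137 0.136 0.137 0.137 0.136 0.137 0.137 0.145 0.144 0.145
  0.145]
 [0.14  0.14  0.132 0.131 0.132 0.132 0.132 0.132 0.133 0.14  0.14  0.14
  0.141]
 [0.135 0.135 0.129 0.13  0.128 0.129 0.129 0.128 0.13  0.136 0.136 0.135
  0.136]
 [0.132 0.13  0.124 0.124 0.123 0.123 0.123 0.124 0.124 0.124 0.132 0.131
  0.131]
 [0.119 0.119 0.118 0.121 0.122 0.12  0.121 0.121 0.122 0.118 0.118 0.119
  0.128]]
```

View pics/w6c.png

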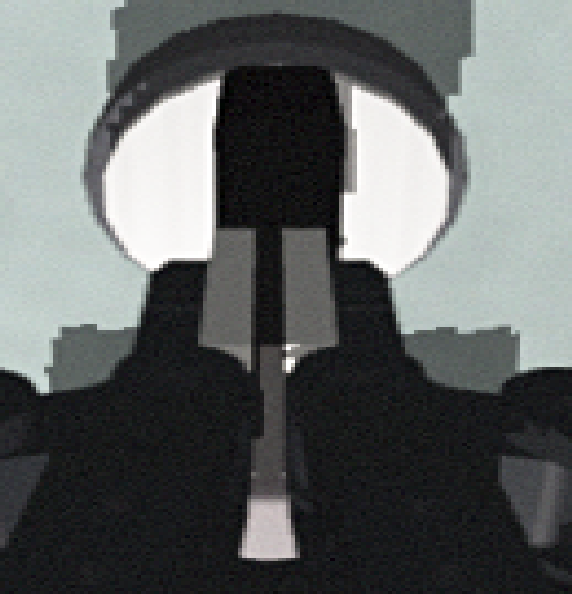

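```bash
python3 - <<'E'
from plant import r
import numpy as np
t=r.sense(); s=r.snapshot("wrist"); z=s["range_z"]; H=s["hand_eye"]
def tool(u,v):
    x,y=u-s["cx"],v-s["cy"]; rr=np.hypot(x,y); th=rr/s["fx"]; Z=z[v,u]; k=np.tan(th)*Z/max(rr,1e-9)
    return (H[:3,:3]@np.array([x*k,y*k,Z])+H[:3,3])*1000
for u in (247,256,265):
  for v in range(180,262,6): p=tool(u,v); print(u,v,p.round(1),"world z",round(t["position"][2]*1000-p[2],1))
E
```

```text
247 180 [ -7.1 -27.   12. ] world z 36.4
247 186 [ -6.7 -26.8  -0.5] world z 48.9
247 192 [ -6.4 -27.1 -13. ] world z 61.5
247 198 [ -6.1 -26.9 -22.9] world z 71.4
247 204 [ -6.  -25.  -26.9] world z 75.4
247 210 [ -6.  -22.2 -28.4] world z 76.9
247 216 [ -6.1 -18.3 -27.2] world z 75.7
247 222 [ -6.1 -15.4 -28.4] world z 76.9
247 228 [ -6.1 -12.1 -29. ] world z 77.5
247 234 [ -6.  -11.1 -34.1] world z 82.6
247 240 [ -5.8 -11.4 -41.4] world z 89.8
247 246 [ -5.6 -11.2 -47.3] world z 95.7
247 252 [ -5.5 -11.4 -53.4] world z 101.9
247 258 [ -5.4 -10.9 -58. ] world z 106.5
256 180 [ -1.3 -27.2  11.2] world z 37.3
256 186 [ -1.3 -27.1  -1.7] world z 50.2
256 192 [ -1.3 -27.6 -14.6] world z 63.0
256 198 [ -1.3 -27.5 -24.4] world z 72.9
256 204 [ -1.3 -25.1 -27.2] world z 75.7
256 210 [ -1.3 -22.4 -28.9] world z 77.4
256 216 [ -1.3 -18.7 -28. ] world z 76.5
256 222 [ -1.3 -15.3 -28.3] world z 76.8
256 228 [ -1.3 -11.6 -27.8] world z 76.3
256 234 [ -1.3  -8.6 -29. ] world z 77.4
256 240 [ -1.3 -10.9 -40.6] world z 89.0
256 246 [ -1.3 -11.5 -47.9] world z 96.3
256 252 [ -1.3 -10.7 -52.3] world z 100.7
256 258 [ -1.3 -10.9 -58.1] world z 106.5
265 180 [  4.5 -26.9  12.2] world z 36.3
265 186 [  4.1 -27.2  -1.9] world z 50.3
265 192 [  3.8 -27.3 -13.9] world z 62.3
265 198 [  3.5 -27.2 -23.8] world z 72.3
265 204 [  3.4 -25.4 -27.9] world z 76.3
265 210 [  3.4 -21.8 -27.4] world z 75.9
265 216 [  3.4 -19.  -28.8] world z 77.2
265 222 [  3.4 -15.6 -28.8] world z 77.3
265 228 [  3.5 -11.6 -27.8] world z 76.2
265 234 [  3.3 -11.  -34. ] world z 82.5
265 240 [  3.1 -11.3 -41.3] world z 89.8
265 246 [  3.  -11.2 -47.3] world z 95.7
265 252 [  2.8 -11.3 -53.3] world z 101.7
265 258 [  2.7 -10.8 -57.9] world z 106.4
```

```bash
python3 -m pendant '[[[0,0,0,0,0,0,0.35],[0,0,0,0,0,0,0.35],[0,0,0,0,0,0,0.35],[0,0,0,0,0,0,0.35]]]'; python3 - <<'E'
from plant import r
import numpy as np,cv2
t=r.sense(); s=r.snapshot("wrist"); z=s["range_z"]; H=s["hand_eye"]
im=s["image"]; cv2.imwrite("pics/w7c.png",cv2.resize(im[165:345,195:325],None,fx=4.4,fy=3.3,interpolation=cv2.INTER_NEAREST))
def tool(u,v):
    x,y=u-s["cx"],v-s["cy"]; rr=np.hypot(x,y); th=rr/s["fx"]; Z=z[v,u]; k=np.tan(th)*Z/max(rr,1e-9)
    return (H[:3,:3]@np.array([x*k,y*k,Z])+H[:3,3])*1000
for u in (225,230,235,280,285):
  for v in range(204,262,6): p=tool(u,v); print(u,v,p.round(1),"world z",round(t["position"][2]*1000-p[2],1))
E
```

```text
time: 10.03
position: [0.4968, 0.2548, 0.0485]
ee_rot: [-2.276, -2.166, 0.0]
ft_force: [-0.4, 0.1, 0.5]
grip_width: 0.0301
225 204 [-21.  -13.4   4.3] world z 44.2
225 210 [-21.2  -9.3   4.2] world z 44.3
225 216 [-21.4  -5.    4.4] world z 44.1
225 222 [-21.4  -1.1   3.6] world z 44.9
225 228 [-21.6   3.3   4. ] world z 44.5
225 234 [-17.3 -11.4 -34.9] world z 83.4
225 240 [-16.8 -10.9 -40.6] world z 89.1
225 246 [-16.8  -8.2 -42. ] world z 90.5
225 252 [-16.3  -8.  -47.7] world z 96.2
225 258 [-16.4  -4.9 -48.2] world z 96.7
230 204 [-17.8 -13.3   4.4] world z 44.1
230 210 [-17.9  -9.4   3.9] world z 44.5
230 216 [-18.1  -4.9   4.6] world z 43.9
230 222 [-18.2  -1.1   3.6] world z 44.9
230 228 [-18.3   3.    3.2] world z 45.3
230 234 [-18.5   7.6   3.6] world z 44.9
230 240 [-18.6  11.8   3.2] world z 45.3
230 246 [-18.9  17.2   4.6] world z 43.9
230 252 [-22.4  40.8  37.7] world z 10.8
230 258 [-22.5  46.   37. ] world z 11.5
235 204 [-14.6 -13.3   4.4] world z 44.1
235 210 [-14.7  -9.4   4.1] world z 44.4
235 216 [-14.8  -5.3   3.8] world z 44.7
235 222 [-15.   -0.5   5. ] world 
[... 336 characters left out ...]
80 216 [14.2 -5.   4.5] world z 44.0
280 222 [14.3 -1.1  3.6] world z 44.9
280 228 [14.3  3.   3.2] world z 45.3
280 234 [14.5  7.4  3.2] world z 45.3
280 240 [14.7 12.1  3.6] world z 44.9
280 246 [14.9 17.2  4.7] world z 43.8
280 252 [18.  40.2 36.7] world z 11.8
280 258 [18.2 45.5 36.1] world z 12.4
285 204 [ 17.1 -13.6   3.6] world z 44.9
285 210 [17.3 -9.4  3.9] world z 44.6
285 216 [17.5 -4.9  4.7] world z 43.8
285 222 [17.6 -0.7  4.5] world z 44.0
285 228 [17.8  3.8  4.8] world z 43.7
285 234 [ 13.6 -11.7 -35.6] world z 84.1
285 240 [ 13.6  -8.7 -36.5] world z 85.0
285 246 [ 13.5  -6.2 -38.4] world z 86.9
285 252 [ 13.2  -5.2 -42.9] world z 91.4
285 258 [ 13.2  -2.4 -44. ] world z 92.5
```

View pics/w7c.png

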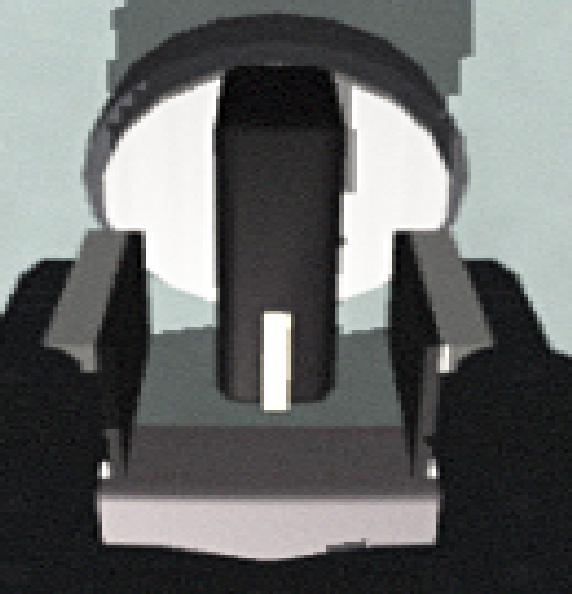

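The closed jaws read 0 mm without touching the bar. The depth readings show why: the finger tips end at z ≈ 0.080, just above the bar's top at 0.077. The real tips are therefore about 30 mm behind the reported TCP. I'll work from the camera measurement and go down carefully, watching the force.

```bash
python3 -m pendant '[[[-1,0,3,0,0,0,0.45],[-1,0,8,0,0,0,0.45],[-1,0,13,0,0,0,0.45],[-1,0,18,0,0,0,0.45],[-1,0,18,0,0,0,0.45]]]'; python3 -m pendant '[[[0,0,4,0,0,0,0.45],[0,0,8,0,0,0,0.45],[0,0,8,0,0,0,0.45]]]'; python3 - <<'E'
from plant import r
import numpy as np,cv2
t=r.sense(); s=r.snapshot("wrist")
im=s["image"]; cv2.imwrite("pics/w8.png",im)
E
```

```text
time: 10.5
position: [0.4961, 0.2535, 0.0292]
ee_rot: [-2.275, -2.165, 0.003]
ft_force: [-0.5, -0.7, 0.4]
grip_width: 0.0385
time: 10.75
position: [0.4964, 0.2536, 0.0217]
ee_rot: [-2.275, -2.166, 0.001]
ft_force: [0.0, -0.6, 0.2]
grip_width: 0.0382
```

View pics/w8.png

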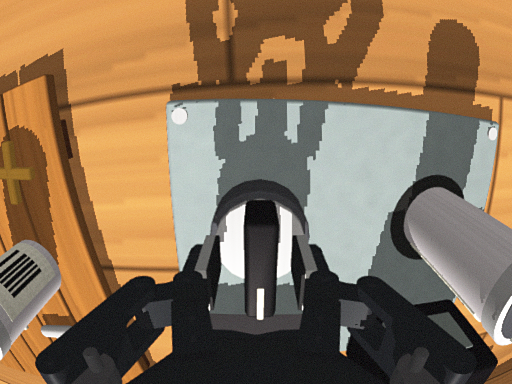

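The fingers now straddle the bar, centred at about column 261, with no contact force. I close.

```bash
python3 -m pendant '[[[0,0,0,0,0,0,0.25],[0,0,0,0,0,0,0.1],[0,0,0,0,0,0,0.05],[0,0,0,0,0,0,0.05],[0,0,0,0,0,0,0.05],[0,0,0,0,0,0,0.05]]]' 70; python3 go.py .4976 .2555 .04 87
```

```text
time: 11.3
position: [0.497, 0.2555, 0.0231]
ee_rot: [-2.275, -2.165, -0.004]
ft_force: [-1.8, 12.2, 1.2]
grip_width: 0.0147
t 11.30 pos [0.497  0.2555 0.0231] yaw 87.2 tilt 0.17 j6 -65 w 0.0147 F [-1.8 12.2  1.2]
row [  0.    0.6 -16.9] [ 0.07 -0.15  0.15]
```

```bash
python3 -m pendant '[[[1.5,0,0,0,0,6,0.05],[1.5,0,0,0,0,13,0.05],[1.5,0,0,0,0,20,0.05],[1.5,0,0,0,0,27,0.05],[1.5,0,0,0,0,34,0.05],[1.5,0,0,0,0,41,0.05],[1.5,0,0,0,0,48,0.05],[1.5,0,0,0,0,55,0.05],[1.5,0,0,0,0,61,0.05],[1.5,0,0,0,0,66,0.05],[1.5,0,0,0,0,70,0.05],[1.5,0,0,0,0,70,0.05]]]' 70; python3 - <<'E'
from plant import r
import numpy as np,cv2
t=r.sense(); s=r.snapshot("wrist"); print(t["wrist_torque"],t["ft_force"],t["position"])
im=s["image"]; cv2.imwrite("pics/w9.png",im)
E
python3 go.py
```

```text
time: 12.3
position: [0.4972, 0.2563, 0.0232]
ee_rot: [-3.106, -0.464, -0.002]
ft_force: [0.2, 6.7, 2.4]
grip_width: 0.0144
[0.91713137 0.48335567 0.56359692] [0.23112429 6.65573194 2.40460715] [0.49717654 0.25625184 0.02315897]
t 12.35 pos [0.4971 0.2562 0.0231] yaw 17.2 tilt 0.10 j6 5 w 0.0143 F [-0.1  6.2  1.7]
```

View pics/w9.png

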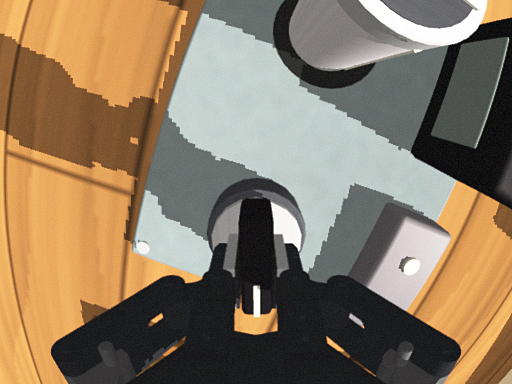

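The key has turned with the jaws: yaw 87° to 17°, and the torque of 0.56 N·m is well above the spring's 0.16, so it's at the stop. I hold about 1 s, return gripped, then let go.

```bash
python3 -m pendant '[[[0,0,0,0,0,1.5,0.05],[0,0,0,0,0,1.5,0.05],[0,0,0,0,0,1.5,0.05],[0,0,0,0,0,1.5,0.05],[0,0,0,0,0,1.5,0.05],[0,0,0,0,0,1.5,0.05],[0,0,0,0,0,1.5,0.05],[0,0,0,0,0,1.5,0.05],[0,0,0,0,0,1.5,0.05],[0,0,0,0,0,1.5,0.05],[0,0,0,0,0,1.5,0.05],[0,0,0,0,0,1.5,0.05]]]'; python3 -m pendant '[[[0,0,0,0,0,-7,0.05],[0,0,0,0,0,-14,0.05],[0,0,0,0,0,-21,0.05],[0,0,0,0,0,-28,0.05],[0,0,0,0,0,-35,0.05],[0,0,0,0,0,-42,0.05],[0,0,0,0,0,-49,0.05],[0,0,0,0,0,-56,0.05],[0,0,0,0,0,-63,0.05],[0,0,0,0,0,-68,0.05],[0,0,0,0,0,-70.5,0.05],[0,0,0,0,0,-70.5,0.05]]]';python3 -m pendant '[[[0,0,0,0,0,0,0.5],[0,0,0,0,0,0,0.5],[0,0,0,0,0,0,0.5],[0,0,0,0,0,0,0.5],[0,0,-30,0,0,0,0.5],[0,0,-65,0,0,0,0.5],[0,0,-105,0,0,0,0.5],[0,0,-145,0,0,0,0.5],[0,0,-175,0,0,0,0.8],[0,0,-175,0,0,0,0.8]]]'; python3 go.py .5062 .3863 .20 87;python3 - <<'E'
from plant import r
import numpy as np,cv2
s=r.snapshot("wrist")
im=s["image"]; cv2.imwrite("pics/w10.png",im)
E
```

```text
time: 13.35
position: [0.4972, 0.2562, 0.0231]
ee_rot: [-3.111, -0.432, -0.002]
ft_force: [-0.9, 6.1, 2.8]
grip_width: 0.0144
time: 14.35
position: [0.497, 0.2556, 0.0231]
ee_rot: [2.292, 2.149, 0.001]
ft_force: [-2.5, 2.1, 4.4]
grip_width: 0.0147
time: 15.18
position: [0.4994, 0.2563, 0.2039]
ee_rot: [2.292, 2.143, 0.014]
ft_force: [1.4, 1.1, 0.1]
grip_width: 0.0655
t 15.18 pos [0.4994 0.2563 0.2039] yaw 86.1 tilt 0.56 j6 -64 w 0.0655 F [1.4 1.1 0.1]
row [130.2  -2.    4.4] [ 0.51 -0.25 -0.86]
```

View pics/w10.png

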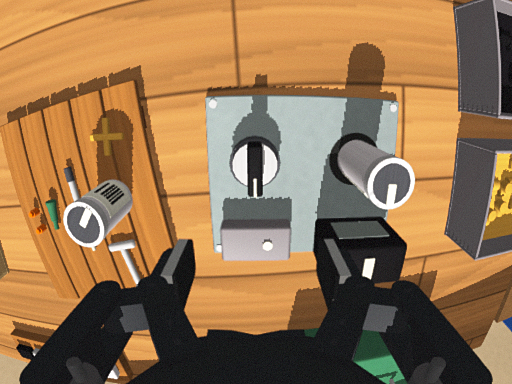

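The key's bar is back along station x at (255,170), and the tall can still stands on the pad at (390,185). Next I fetch it.

```bash
python3 -m pendant '[[[40,-1,0,0,0,0,0.95],[80,-2,0,0,0,0,1],[115,-2,0,0,0,0,1],[130,-2,0,0,0,0,1],[130,-2,5,0,0,0,1],[130,-2,5,0,0,0,1],[130,-2,5,0,0,0,1]]]'; python3 - <<'E'
from fe import *
from plant import r
t=r.sense(); s=r.snapshot("wrist"); cv2.imwrite("pics/w11.png",s["image"])
hsv=cv2.cvtColor(s["image"],cv2.COLOR_BGR2HSV)
m=((hsv[...,2]>190)&(hsv[...,1]<40)).astype(np.uint8); m[:, :200]=0; m[:,320:]=0; m[:130]=0;m[235:]=0
n,l,st,ce=cv2.connectedComponentsWithStats(m); print(st[1:][st[1:,4]>50])
k=1+st[1:,4].argmax(); x,y,w,h=st[k,:4]; print("lid",wray(s,t["position"],t["ee_rot"],x+w/2,y+h/2,.124))
E
python3 go.py .5055 .3863 .062 87
```

```text
time: 15.82
position: [0.503, 0.384, 0.191]
ee_rot: [-2.295, -2.145, 0.004]
ft_force: [0.1, -0.1, -0.4]
grip_width: 0.0854
[[ 200  130   41  105 2595]
 [ 281  130   24   30  606]
 [ 229  165   61   58 1223]]
lid [0.49155565 0.35336637 0.124     ]
t 15.87 pos [0.5033 0.3839 0.1917] yaw 86.1 tilt 0.10 j6 -53 w 0.0855 F [ 0.4 -0.4  0.1]
row [  2.7   2.2 129.7] [-0.07  0.07 -0.89]
```

View pics/w11.png

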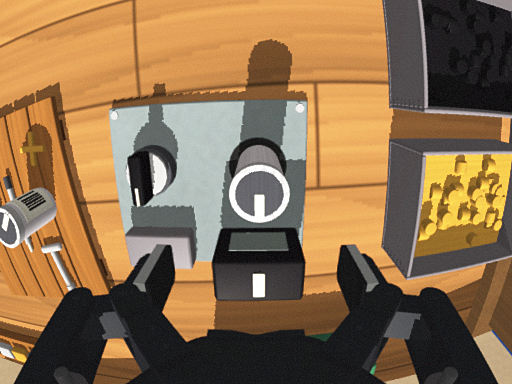

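The lid centre is at (259.5,194), so the offset is about (+4, +2.4) mm in tool axes.

```bash
python3 -m pendant '[[[4,2.5,30,0,0,0,1],[4,2.5,60,0,0,0,1],[4,2.5,90,0,0,0,1],[4,2.5,115,0,0,0,1],[4,2.5,128,0,0,0,1],[4,2.5,128,0,0,0,1],[4,2.5,128,0,0,0,1]]]'; python3 -m pendant '[[[0,0,0,0,0,0,0.6],[0,0,0,0,0,0,0.5],[0,0,0,0,0,0,0.4],[0,0,0,0,0,0,0.3],[0,0,0,0,0,0,0.3],[0,0,0,0,0,0,0.3],[0,0,0,0,0,0,0.3]]]' 40; python3 go.py;python3 -m pendant '[[[0,0,-20,0,0,0,0.3],[0,0,-50,0,0,0,0.3],[0,0,-90,0,0,0,0.3],[0,0,-130,0,0,0,0.3],[0,0,-170,0,0,0,0.3],[0,0,-195,0,0,0,0.3],[0,0,-195,0,0,0,0.3],[0,0,-195,0,0,0,0.3]]]'; python3 go.py .457 -.324 .255 84
```

```text
time: 16.45
position: [0.5067, 0.3886, 0.0652]
ee_rot: [2.295, 2.145, 0.0]
ft_force: [0.3, -0.3, 0.5]
grip_width: 0.0854
time: 17.03
position: [0.507, 0.3892, 0.0662]
ee_rot: [2.294, 2.146, 0.003]
ft_force: [-0.8, -3.2, 6.8]
grip_width: 0.0485
t 17.03 pos [0.507  0.3892 0.0662] yaw 86.2 tilt 0.13 j6 -53 w 0.0485 F [-0.8 -3.2  6.8]
time: 17.7
position: [0.5064, 0.3891, 0.2608]
ee_rot: [2.294, 2.146, 0.004]
ft_force: [-0.4, -0.5, -4.3]
grip_width: 0.0483
t 17.70 pos [0.5064 0.3891 0.2608] yaw 86.2 tilt 0.14 j6 -53 w 0.0483 F [-0.4 -0.5 -4.3]
row [-714.8   -1.8    4.7] [ 0.11 -0.09  2.18]
```

```bash
python3 -m pendant '[[[-20,0,0,0,0,0,0.3],[-60,0,0,0,0,0,0.3],[-100,0,0,0,0,0,0.3],[-140,0,0,0,0,0,0.3],[-180,0,0,0,0,0,0.3],[-220,0,0,0,0,0,0.3],[-260,0,0,0,0,0,0.3],[-300,0,0,0,0,0,0.3],[-340,-1,0,0,0,0,0.3],[-380,-1,0,0,0,0,0.3],[-420,-1,0,0,0,0,0.3],[-460,-1,0,0,0,0,0.3]]]';python3 -m pendant '[[[-40,0,0,0,0,0,0.3],[-80,0,0,0,0,1,0.3],[-120,0,0,0,0,2,0.3],[-160,0,0,0,0,2,0.3],[-200,0,0,0,0,2,0.3],[-230,0,0,0,0,2,0.3],[-250,0,0,0,0,2,0.3],[-255,0,0,0,0,2,0.3],[-255,0,0,0,0,2,0.3],[-255,0,0,0,0,2,0.3]]]'; python3 go.py .457 -.324 .0602 84; python3 - <<'E'
from plant import r
import numpy as np,cv2
s=r.snapshot("wrist")
im=s["image"]; cv2.imwrite("pics/w12.png",im)
E
```

```text
time: 18.7
position: [0.4731, -0.0716, 0.2578]
ee_rot: [-2.292, -2.144, 0.002]
ft_force: [1.3, 0.1, -2.9]
grip_width: 0.0486
time: 19.53
position: [0.4571, -0.3234, 0.2582]
ee_rot: [-2.33, -2.104, 0.0]
ft_force: [0.1, 0.1, -2.9]
grip_width: 0.0489
t 19.53 pos [ 0.4571 -0.3234  0.2582] yaw 84.2 tilt 0.15 j6 -124 w 0.0489 F [ 0.1  0.1 -2.9]
row [ -0.9   0.3 198. ] [-0.11 -0.1   0.17]
```

View pics/w12.png

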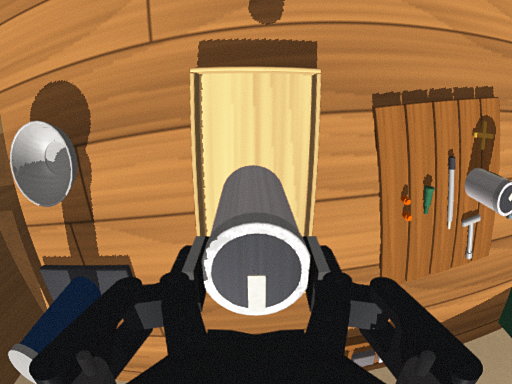

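The can is centred over the tray between the walls at columns 195 and 318. I lower it.

```bash
python3 -m pendant '[[[-1,0,35,0,0,0,0.3],[-1,0,75,0,0,0,0.3],[-1,0,115,0,0,0,0.3],[-1,0,150,0,0,0,0.3],[-1,0,175,0,0,0,0.3],[-1,0,188,0,0,0,0.3],[-1,0,193,0,0,0,0.3],[-1,0,195,0,0,0,0.3],[-1,0,195,0,0,0,0.3]]]'; python3 -m pendant '[[[0,0,1.5,0,0,0,0.3],[0,0,3,0,0,0,0.3],[0,0,3,0,0,0,0.3],[0,0,3,0,0,0,0.3]]]'; python3 go.py
```

```text
time: 20.33
position: [0.4579, -0.325, 0.065]
ee_rot: [2.33, 2.106, 0.0]
ft_force: [-0.4, -0.4, -2.1]
grip_width: 0.049
time: 20.67
position: [0.4576, -0.3255, 0.062]
ee_rot: [2.331, 2.105, 0.0]
ft_force: [0.5, -1.1, -2.8]
grip_width: 0.0487
t 20.67 pos [ 0.4576 -0.3255  0.062 ] yaw 84.2 tilt 0.04 j6 -124 w 0.0487 F [ 0.5 -1.1 -2.8]
```

```bash
python3 -m pendant '[[[0,0,1,0,0,0,0.3],[0,0,2,0,0,0,0.3],[0,0,2,0,0,0,0.3]]]'; python3 go.py
```

```text
time: 20.92
position: [0.4579, -0.3257, 0.0602]
ee_rot: [2.331, 2.105, 0.001]
ft_force: [-0.4, 0.3, 4.4]
grip_width: 0.0488
t 20.92 pos [ 0.4579 -0.3257  0.0602] yaw 84.2 tilt 0.07 j6 -124 w 0.0488 F [-0.4  0.3  4.4]
```

```bash
python3 -m pendant '[[[0,0,0,0,0,0,0.7],[0,0,0,0,0,0,0.9],[0,0,0,0,0,0,1],[0,0,0,0,0,0,1],[0,0,-20,0,0,0,1],[0,0,-55,0,0,0,1],[0,0,-95,0,0,0,1],[0,0,-130,0,0,0,1],[0,0,-140,0,0,0,1],[0,0,-140,0,0,0,1]]]'; python3 go.py .5352 .0615 .20 49.3; python3 - <<'E'
from plant import r
import cv2,numpy as np
s=r.snapshot("top"); np.savez("top2.npz",**s); cv2.imwrite("pics/t2.png",s["image"])
E
```

```text
time: 21.75
position: [0.4585, -0.3263, 0.2026]
ee_rot: [2.327, 2.102, 0.001]
ft_force: [0.7, 0.6, 0.1]
grip_width: 0.0858
t 21.75 pos [ 0.4585 -0.3263  0.2026] yaw 84.2 tilt 0.32 j6 -124 w 0.0858 F [0.7 0.6 0.1]
row [393.6  36.9   1.5] [ 0.31  0.09 34.87]
```

View pics/t2.png

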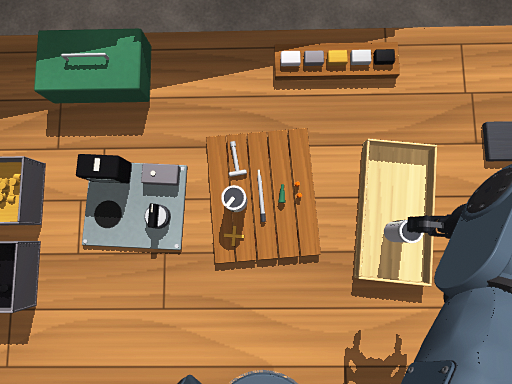

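The tall can stands in the tray at (405,232). The middle can is still at (234,198) and the key is at rest. I go to the middle can.

```bash
sed 's/top0/top2/' m2.py | python3 - | head -1; python3 -m pendant '[[[30,3,0,0,0,5,1],[70,6,0,0,0,12,1],[110,10,0,0,0,18,1],[150,14,0,0,0,24,1],[190,18,0,0,0,30,1],[230,22,0,0,0,35,1],[270,26,0,0,0,35,1],[310,30,0,0,0,35,1],[350,34,0,0,0,35,1],[380,36,0,0,0,35,1],[394,37,0,0,0,35,1],[394,37,0,0,0,35,1]]]';python3 -m pendant '[[[0,0,0,0,0,0,1],[0,0,0,0,0,0,1]]]'; python3 - <<'E'
from fe import *
from plant import r
t=r.sense(); s=r.snapshot("wrist"); cv2.imwrite("pics/w13.png",s["image"])
E
python3 go.py .5352 .0615 .20 49.3
```

```text
mid [0.5352152  0.06145066] 0.027994845062494278 (0.5351603627204895, 0.06151508912444115) 33 yaw 139.32141232008087 0.008778794455947973
time: 22.8
position: [0.5336, 0.0655, 0.1973]
ee_rot: [-2.853, -1.311, 0.004]
ft_force: [0.7, -0.2, 0.5]
grip_width: 0.0854
time: 22.97
position: [0.5337, 0.062, 0.1984]
ee_rot: [-2.857, -1.306, 0.003]
ft_force: [-0.3, 0.1, -0.0]
grip_width: 0.0855
t 23.02 pos [0.5339 0.0618 0.1987] yaw 49.1 tilt 0.08 j6 -47 w 0.0852 F [ 0.5 -0.1 -0. ]
row [ 0.7  1.2 -1.3] [-0.05  0.06 -0.19]Traceback (most recent call last):
  File "<stdin>", line 15, in <module>
TypeError: 'NoneType' object is not subscriptable
```

View pics/w13.png

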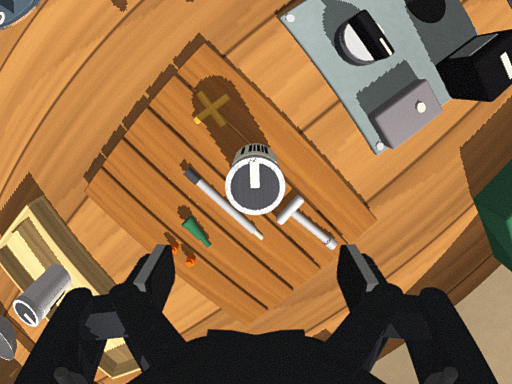

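The wrist view agrees: lid at (255,186), about 1 mm off, with the strip pointing along -y (label about 140°). I descend and grip.

```bash
python3 -m pendant '[[[1,1.2,35,0,0,0,1],[1,1.2,75,0,0,0,1],[1,1.2,110,0,0,0,1],[1,1.2,135,0,0,0,1],[1,1.2,146,0,0,0,1],[1,1.2,146,0,0,0,1],[1,1.2,146,0,0,0,1]]]'; python3 -m pendant '[[[0,0,0,0,0,0,0.7],[0,0,0,0,0,0,0.6],[0,0,0,0,0,0,0.5],[0,0,0,0,0,0,0.3],[0,0,0,0,0,0,0.3],[0,0,0,0,0,0,0.3],[0,0,0,0,0,0,0.3]]]' 40; python3 go.py;python3 -m pendant '[[[0,0,-20,0,0,0,0.3],[0,0,-50,0,0,0,0.3],[0,0,-90,0,0,0,0.3],[0,0,-130,0,0,0,0.3],[0,0,-150,0,0,0,0.3],[0,0,-150,0,0,0,0.3],[0,0,-150,0,0,0,0.3]]]'; python3 go.py .5062 .3863 .2 -93.2; python3 - <<'E'
from fe import *
from plant import r
t=r.sense(); s=r.snapshot("wrist"); cv2.imwrite("pics/w14.png",s["image"])
E
```

```text
time: 23.6
position: [0.5363, 0.0622, 0.0542]
ee_rot: [2.857, 1.306, 0.001]
ft_force: [-0.3, 0.7, 0.6]
grip_width: 0.0854
time: 24.18
position: [0.5367, 0.0626, 0.0552]
ee_rot: [2.855, 1.307, 0.003]
ft_force: [-1.9, -2.0, 9.1]
grip_width: 0.0528
t 24.18 pos [0.5367 0.0626 0.0552] yaw 49.2 tilt 0.14 j6 -47 w 0.0528 F [-1.9 -2.   9.1]
time: 24.77
position: [0.536, 0.0629, 0.2044]
ee_rot: [2.856, 1.307, 0.003]
ft_force: [-0.2, 0.2, -4.0]
grip_width: 0.0526
t 24.77 pos [0.536  0.0629 0.2044] yaw 49.2 tilt 0.12 j6 -47 w 0.0526 F [-0.2  0.2 -4. ]
row [ 225.3 -234.     4.3] [-7.0000e-02 -1.5000e-01  1.4238e+02]
```

View pics/w14.png

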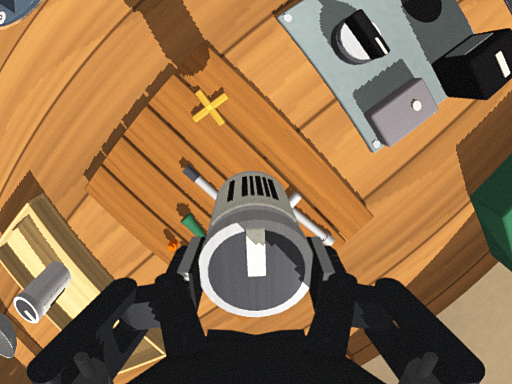

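Held upright, with the label along -y. I turn it and carry it to the pad.

```bash
python3 -m pendant '[[[15,-16,0,0,0,6,0.3],[40,-42,0,0,0,13,0.3],[68,-71,0,0,0,20,0.3],[96,-100,0,0,0,27,0.3],[124,-129,0,0,0,34,0.3],[152,-158,0,0,0,41,0.3],[180,-187,0,0,0,48,0.3],[205,-213,0,0,0,55,0.3],[220,-228,0,0,0,62,0.3],[225,-234,0,0,0,69,0.3],[225,-234,0,0,0,75,0.3],[225,-234,0,0,0,80,0.3]]]' 40; python3 go.py .5062 .3863 .2 -93.2
```

```text
time: 25.82
position: [0.5046, 0.3863, 0.2007]
ee_rot: [3.023, -0.842, -0.004]
ft_force: [0.9, -0.0, -2.1]
grip_width: 0.0529
t 25.82 pos [0.5046 0.3863 0.2007] yaw -31.1 tilt 0.24 j6 64 w 0.0529 F [ 0.9 -0.  -2.1]
row [ 1.4 -0.8  0.7] [ 2.500e-01 -2.000e-02  6.208e+01]
```

```bash
python3 -m pendant '[[[1.4,-0.8,0,0,0,7,0.3],[1.4,-0.8,0,0,0,14,0.3],[1.4,-0.8,0,0,0,21,0.3],[1.4,-0.8,0,0,0,28,0.3],[1.4,-0.8,0,0,0,35,0.3],[1.4,-0.8,0,0,0,42,0.3],[1.4,-0.8,0,0,0,49,0.3],[1.4,-0.8,0,0,0,56,0.3],[1.4,-0.8,0,0,0,60,0.3],[1.4,-0.8,0,0,0,62,0.3],[1.4,-0.8,0,0,0,62,0.3],[1.4,-0.8,0,0,0,62,0.3]]]' 40; python3 go.py .5062 .3863 .0472 -93.2; python3 - <<'E'
from fe import *
from plant import r
t=r.sense(); s=r.snapshot("wrist"); cv2.imwrite("pics/w15.png",s["image"])
E
```

```text
time: 26.82
position: [0.5069, 0.3856, 0.2017]
ee_rot: [2.166, -2.272, -0.001]
ft_force: [0.4, 0.3, -1.9]
grip_width: 0.0531
t 26.82 pos [0.5069 0.3856 0.2017] yaw -92.7 tilt 0.16 j6 126 w 0.0531 F [ 0.4  0.3 -1.9]
row [ -0.9   0.4 154.5] [ 0.13 -0.1   0.45]
```

View pics/w15.png

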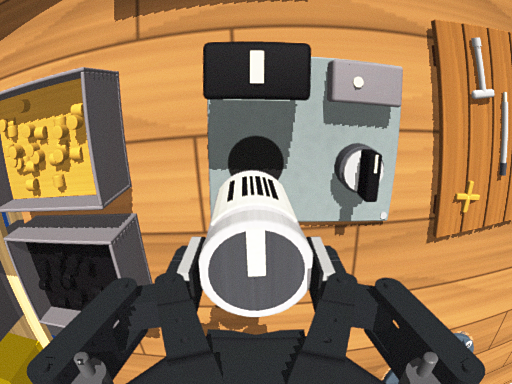

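The label faces the scanner block at the top of the image and the pad lies under the can. I lower it.

```bash
python3 -m pendant '[[[-0.5,0.3,30,0,0,0,0.3],[-0.5,0.3,65,0,0,0,0.3],[-0.5,0.3,100,0,0,0,0.3],[-0.5,0.3,130,0,0,0,0.3],[-0.5,0.3,145,0,0,0,0.3],[-0.5,0.3,149,0,0,0,0.3],[-0.5,0.3,151,0,0,0,0.3],[-0.5,0.3,151,0,0,0,0.3],[-0.5,0.3,151,0,0,0,0.3]]]' 40; python3 -m pendant '[[[0,0,1.5,0,0,0,0.3],[0,0,3,0,0,0,0.3],[0,0,3,0,0,0,0.3],[0,0,3,0,0,0,0.3]]]';python3 go.py
```

```text
time: 27.62
position: [0.5079, 0.387, 0.0539]
ee_rot: [-2.165, 2.274, -0.001]
ft_force: [0.8, -0.5, -2.1]
grip_width: 0.0525
time: 27.95
position: [0.5073, 0.3866, 0.0498]
ee_rot: [-2.166, 2.275, -0.0]
ft_force: [-0.5, -0.8, -2.5]
grip_width: 0.0526
t 27.95 pos [0.5073 0.3866 0.0498] yaw -92.8 tilt 0.02 j6 126 w 0.0526 F [-0.5 -0.8 -2.5]
```

```bash
python3 -m pendant '[[[0,0,1.5,0,0,0,0.3],[0,0,2.5,0,0,0,0.3],[0,0,2.5,0,0,0,0.3],[0,0,2.5,0,0,0,0.3]]]';python3 go.py
```

```text
time: 28.28
position: [0.5074, 0.3866, 0.0473]
ee_rot: [-2.166, 2.275, -0.0]
ft_force: [0.8, -0.3, 2.7]
grip_width: 0.0527
t 28.28 pos [0.5074 0.3866 0.0473] yaw -92.8 tilt 0.03 j6 126 w 0.0527 F [ 0.8 -0.3  2.7]
```

Contact. I release, rise, then turn 180° toward the key.

```bash
python3 -m pendant '[[[0,0,0,0,0,0,0.7],[0,0,0,0,0,0,0.9],[0,0,0,0,0,0,1],[0,0,0,0,0,0,1],[0,0,-20,0,0,0,1],[0,0,-55,0,0,0,1],[0,0,-95,0,0,0,1],[0,0,-130,0,0,0,1],[0,0,-150,0,0,0,1],[0,0,-150,0,0,0,1]]]'; python3 go.py .497 .256 .19 -20;  python3 - <<'E'
from fe import *
from plant import r
t=r.sense(); s=r.snapshot("wrist"); cv2.imwrite("pics/w16.png",s["image"])
f=lambda u,v,h=.102: wray(s,t["position"],t["ee_rot"],u,v,h)[:2]
hsv=cv2.cvtColor(s["image"],cv2.COLOR_BGR2HSV)
m=((hsv[...,2]>215)&(hsv[...,1]<40)).astype(np.uint8); m[:,:190]=0; m[:,330:]=0; m[:100]=0;m[260:]=0
n,l,st,ce=cv2.connectedComponentsWithStats(m); print(st[1:][st[1:,4]>80],f(256,190))
E
```

```text
time: 29.12
position: [0.509, 0.3877, 0.2024]
ee_rot: [-2.16, 2.27, -0.002]
ft_force: [1.1, -0.2, 0.1]
grip_width: 0.0854
t 29.12 pos [0.509  0.3877 0.2024] yaw -92.8 tilt 0.47 j6 126 w 0.0854 F [ 1.1 -0.2  0.1]
row [132.2   5.5  11.8] [ -0.5   -0.   -72.83]
[[ 225  146   58   64 1275]] [0.50149282 0.38659096]
```

View pics/w16.png

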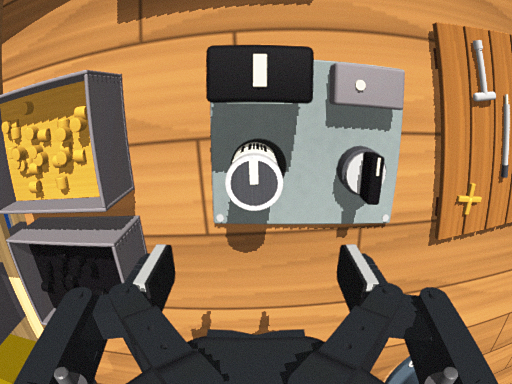

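The middle can stands on the pad, lid at (254,180), its strip pointing to the window and its offset under 5 mm. I move to the key while turning.

```bash
python3 -m pendant '[[[20,1,0,0,0,-6,0.8],[50,2,0,0,0,-13,0.7],[85,3,0,0,0,-20,0.6],[115,5,0,0,0,-27,0.5],[132,5.5,0,0,0,-34,0.5],[132,5.5,0,0,0,-41,0.5],[132,5.5,0,0,0,-48,0.5],[132,5.5,0,0,0,-55,0.5],[132,5.5,0,0,0,-62,0.5],[132,5.5,0,0,0,-69,0.5],[132,5.5,0,0,0,-76,0.5],[132,5.5,0,0,0,-83,0.5]]]';python3 -m pendant '[[[0,0,0,0,0,-7,0.5],[0,0,0,0,0,-14,0.5],[0,0,0,0,0,-21,0.5],[0,0,0,0,0,-28,0.5],[0,0,0,0,0,-35,0.5],[0,0,0,0,0,-42,0.5],[0,0,0,0,0,-49,0.5],[0,0,0,0,0,-56,0.5],[0,0,0,0,0,-63,0.5],[0,0,0,0,0,-70,0.5],[0,0,0,0,0,-77,0.5],[0,0,0,0,0,-84,0.5]]]'; python3 -m pendant '[[[0,0,0,0,0,-7,0.5],[0,0,0,0,0,-12.5,0.5],[0,0,0,0,0,-12.5,0.5],[0,0,0,0,0,-12.5,0.5]]]'; python3 go.py .497 .256 .0217 87.2;  python3 - <<'E'
from fe import *
from plant import r
t=r.sense(); s=r.snapshot("wrist"); cv2.imwrite("pics/w17.png",s["image"])
f=lambda u,v,h: wray(s,t["position"],t["ee_rot"],u,v,h)[:2]
E
```

```text
time: 30.17
position: [0.4945, 0.2546, 0.1954]
ee_rot: [3.13, -0.26, -0.004]
ft_force: [-0.6, -0.2, 0.1]
grip_width: 0.0426
time: 31.17
position: [0.4945, 0.2546, 0.1954]
ee_rot: [-2.5, -1.902, 0.004]
ft_force: [-0.3, -0.1, -0.6]
grip_width: 0.0424
time: 31.5
position: [0.4947, 0.2548, 0.1959]
ee_rot: [-2.288, -2.152, 0.003]
ft_force: [-0.1, 0.4, 0.0]
grip_width: 0.0427
t 31.50 pos [0.4947 0.2548 0.1959] yaw 86.5 tilt 0.11 j6 -64 w 0.0427 F [-0.1  0.4  0. ]
row [  1.5   2.5 174.1] [-0.1   0.04 -0.71]
```

View pics/w17.png

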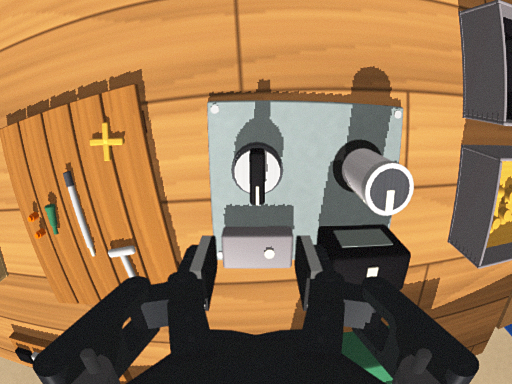

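The can is still on the pad and the bar is centred at (257,175). I descend on the key.

```bash
python3 -m pendant '[[[1,2.3,35,0,0,-0.7,0.5],[1,2.3,75,0,0,-0.7,0.5],[1,2.3,110,0,0,-0.7,0.5],[1,2.3,140,0,0,-0.7,0.5],[1,2.3,158,0,0,-0.7,0.5],[1,2.3,168,0,0,-0.7,0.5],[1,2.3,173,0,0,-0.7,0.5],[1,2.3,173,0,0,-0.7,0.5],[1,2.3,173,0,0,-0.7,0.5]]]'; python3 -m pendant '[[[0,0,0,0,0,0,0.25],[0,0,0,0,0,0,0.1],[0,0,0,0,0,0,0.05],[0,0,0,0,0,0,0.05],[0,0,0,0,0,0,0.05],[0,0,0,0,0,0,0.05]]]' 70; python3 go.py .497 .256 .0217 87.2
```

```text
time: 32.3
position: [0.4982, 0.2561, 0.0249]
ee_rot: [2.272, 2.169, 0.002]
ft_force: [0.6, -0.0, 0.4]
grip_width: 0.0428
time: 32.8
position: [0.4982, 0.2559, 0.0253]
ee_rot: [2.272, 2.169, 0.002]
ft_force: [-1.3, -1.9, 7.5]
grip_width: 0.0144
t 32.80 pos [0.4982 0.2559 0.0253] yaw 87.3 tilt 0.10 j6 -65 w 0.0144 F [-1.3 -1.9  7.5]
row [ 0.  -1.2  3.6] [ 0.09 -0.04  0.15]
```

```bash
python3 -m pendant '[[[0,-0.5,0,0,0,6,0.05],[0,-0.5,0,0,0,13,0.05],[0,-0.5,0,0,0,20,0.05],[0,-0.5,0,0,0,27,0.05],[0,-0.5,0,0,0,34,0.05],[0,-0.5,0,0,0,41,0.05],[0,-0.5,0,0,0,48,0.05],[0,-0.5,0,0,0,55,0.05],[0,-0.5,0,0,0,61,0.05],[0,-0.5,0,0,0,66,0.05],[0,-0.5,0,0,0,70,0.05],[0,-0.5,0,0,0,71,0.05]]]' 70; python3 -m pendant '[[[0,0,0,0,0,0.7,0.05],[0,0,0,0,0,0.7,0.05],[0,0,0,0,0,0.7,0.05],[0,0,0,0,0,0.7,0.05],[0,0,0,0,0,0.7,0.05],[0,0,0,0,0,0.7,0.05],[0,0,0,0,0,0.7,0.05],[0,0,0,0,0,0.7,0.05],[0,0,0,0,0,0.7,0.05],[0,0,0,0,0,0.7,0.05],[0,0,0,0,0,0.7,0.05],[0,0,0,0,0,0.7,0.05]]]'; python3 go.py; python3 - <<'E'
from plant import r
import numpy as np,cv2
t=r.sense(); s=r.snapshot("wrist"); print(t["wrist_torque"])
im=s["image"]; cv2.imwrite("pics/w18.png",im)
E
```

```text
time: 33.8
position: [0.4978, 0.2554, 0.0253]
ee_rot: [3.109, 0.443, 0.002]
ft_force: [-1.2, -5.3, 8.4]
grip_width: 0.0146
time: 34.8
position: [0.4978, 0.2554, 0.0253]
ee_rot: [3.111, 0.432, 0.003]
ft_force: [-0.1, -5.0, 8.9]
grip_width: 0.0148
t 34.80 pos [0.4978 0.2554 0.0253] yaw 15.8 tilt 0.12 j6 7 w 0.0148 F [-0.1 -5.   8.9]
[-1.05267889  0.13202163  1.02936217]
```

View pics/w18.png

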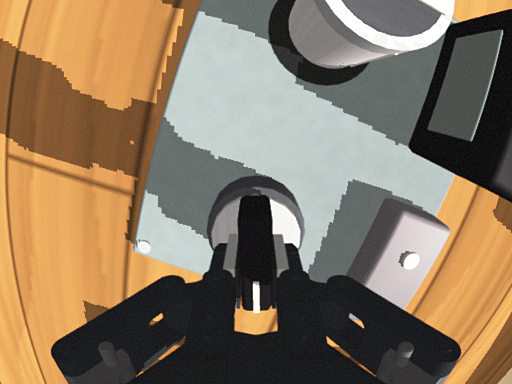

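The key is at its stop (torque 1.0 N·m, bar aligned with the jaws) and has been held for over 1 s. I return it and release.

```bash
python3 -m pendant '[[[0,0,0,0,0,-7,0.05],[0,0,0,0,0,-14,0.05],[0,0,0,0,0,-21,0.05],[0,0,0,0,0,-28,0.05],[0,0,0,0,0,-35,0.05],[0,0,0,0,0,-42,0.05],[0,0,0,0,0,-49,0.05],[0,0,0,0,0,-56,0.05],[0,0,0,0,0,-63,0.05],[0,0,0,0,0,-69,0.05],[0,0,0,0,0,-71.5,0.05],[0,0,0,0,0,-71.5,0.05]]]';python3 -m pendant '[[[0,0,0,0,0,0,0.5],[0,0,0,0,0,0,0.5],[0,0,0,0,0,0,0.5],[0,0,0,0,0,0,0.5],[0,0,-30,0,0,0,0.5],[0,0,-65,0,0,0,0.5],[0,0,-105,0,0,0,0.5],[0,0,-145,0,0,0,0.5],[0,0,-175,0,0,0,0.8],[0,0,-175,0,0,0,0.8]]]'; python3 go.py .508 .387 .20 87;python3 - <<'E'
from plant import r
import numpy as np,cv2
s=r.snapshot("wrist")
im=s["image"]; cv2.imwrite("pics/w19.png",im)
E
```

```text
time: 35.85
position: [0.4982, 0.2559, 0.0253]
ee_rot: [2.272, 2.168, 0.004]
ft_force: [1.0, -2.0, 4.7]
grip_width: 0.0145
time: 36.68
position: [0.4995, 0.257, 0.2055]
ee_rot: [2.273, 2.164, 0.014]
ft_force: [0.4, 0.1, 0.9]
grip_width: 0.0656
t 36.68 pos [0.4995 0.257  0.2055] yaw 87.2 tilt 0.57 j6 -65 w 0.0656 F [0.4 0.1 0.9]
row [130.3   2.    6. ] [ 0.51 -0.24  0.17]
```

View pics/w19.png

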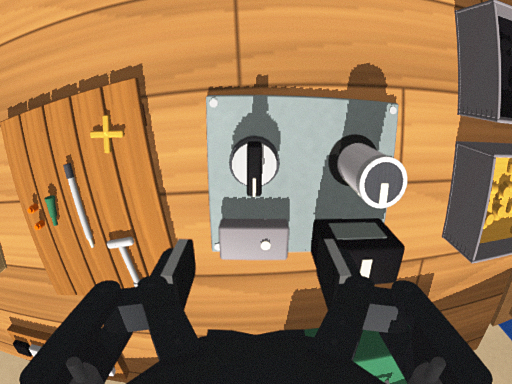

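The key is at rest and the can hasn't moved. I fetch the middle can.

```bash
python3 -m pendant '[[[40,0,0,0,0,0,0.95],[80,1,0,0,0,0,1],[115,2,0,0,0,0,1],[130,2,0,0,0,0,1],[130,2,5,0,0,0,1],[130,2,5,0,0,0,1],[130,2,5,0,0,0,1]]]'; python3 - <<'E'
from fe import *
from plant import r
t=r.sense(); s=r.snapshot("wrist"); cv2.imwrite("pics/w20.png",s["image"])
hsv=cv2.cvtColor(s["image"],cv2.COLOR_BGR2HSV)
m=((hsv[...,2]>190)&(hsv[...,1]<40)).astype(np.uint8); m[:, :200]=0; m[:,320:]=0; m[:130]=0;m[235:]=0
n,l,st,ce=cv2.connectedComponentsWithStats(m); print(st[1:][st[1:,4]>50])
for q in st[1:]:
  if 40<q[2]<80 and 40<q[3]<80: print("lid",wray(s,t["position"],t["ee_rot"],q[0]+q[2]/2,q[1]+q[3]/2,.102))
E
python3 go.py .508 .387 .0473 87
```

```text
time: 37.32
position: [0.5049, 0.3845, 0.1925]
ee_rot: [-2.276, -2.165, 0.004]
ft_force: [0.1, -0.3, -0.0]
grip_width: 0.0856
[[ 200  130   43  105 2571]
 [ 285  130   21   29  494]
 [ 232  159   60   58 1118]]
lid [0.50796441 0.38851303 0.102     ]
t 37.37 pos [0.5053 0.3844 0.1932] yaw 87.1 tilt 0.09 j6 -54 w 0.0851 F [ 0.5 -1.1  0.7]
row [  2.9   2.8 145.9] [-0.07  0.06  0.12]
```

View pics/w20.png

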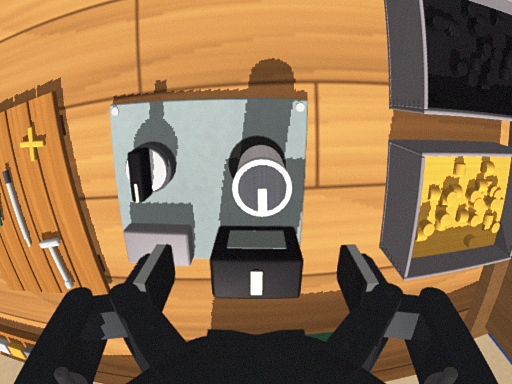

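The lid is at (.508, .3885).

```bash
python3 -m pendant '[[[4,2.8,35,0,0,0,1],[4,2.8,75,0,0,0,1],[4,2.8,110,0,0,0,1],[4,2.8,132,0,0,0,1],[4,2.8,142,0,0,0,1],[4,2.8,142,0,0,0,1],[4,2.8,142,0,0,0,1]]]'; python3 -m pendant '[[[0,0,0,0,0,0,0.7],[0,0,0,0,0,0,0.6],[0,0,0,0,0,0,0.5],[0,0,0,0,0,0,0.3],[0,0,0,0,0,0,0.3],[0,0,0,0,0,0,0.3],[0,0,0,0,0,0,0.3]]]' 40; python3 go.py;python3 -m pendant '[[[0,0,-20,0,0,0,0.3],[0,0,-50,0,0,0,0.3],[0,0,-90,0,0,0,0.3],[0,0,-130,0,0,0,0.3],[0,0,-170,0,0,0,0.3],[0,0,-205,0,0,0,0.3],[0,0,-205,0,0,0,0.3],[0,0,-205,0,0,0,0.3]]]'; python3 go.py .567 -.335 .255 84
```

```text
time: 37.95
position: [0.5091, 0.3892, 0.0531]
ee_rot: [2.276, 2.165, 0.002]
ft_force: [0.1, 0.6, 0.4]
grip_width: 0.0855
time: 38.53
position: [0.5092, 0.39, 0.0539]
ee_rot: [2.275, 2.166, 0.004]
ft_force: [-1.9, -1.3, 7.5]
grip_width: 0.0526
t 38.53 pos [0.5092 0.39   0.0539] yaw 87.2 tilt 0.15 j6 -54 w 0.0526 F [-1.9 -1.3  7.5]
time: 39.2
position: [0.5089, 0.3898, 0.2594]
ee_rot: [2.275, 2.166, 0.007]
ft_force: [0.4, -0.4, -2.8]
grip_width: 0.0527
t 39.20 pos [0.5089 0.3898 0.2594] yaw 87.2 tilt 0.24 j6 -54 w 0.0527 F [ 0.4 -0.4 -2.8]
row [-721.1   93.6    2.9] [ 0.19 -0.15  3.18]
```

```bash
python3 -m pendant '[[[-20,2,0,0,0,0,0.3],[-60,7,0,0,0,0,0.3],[-100,13,0,0,0,0,0.3],[-140,18,0,0,0,0,0.3],[-180,23,0,0,0,0,0.3],[-220,28,0,0,0,0,0.3],[-260,33,0,0,0,0,0.3],[-300,38,0,0,0,0,0.3],[-340,44,0,0,0,0,0.3],[-380,49,0,0,0,0,0.3],[-420,54,0,0,0,0,0.3],[-460,60,0,0,0,0,0.3]]]';python3 -m pendant '[[[-40,5,0,0,0,0,0.3],[-80,10,0,0,0,1,0.3],[-120,15,0,0,0,2,0.3],[-160,21,0,0,0,3,0.3],[-200,26,0,0,0,3,0.3],[-235,31,0,0,0,3,0.3],[-255,33,0,0,0,3,0.3],[-261,34,0,0,0,3,0.3],[-261,34,0,0,0,3,0.3],[-261,34,0,0,0,3,0.3]]]'; python3 go.py .567 -.335 .0479 84; python3 - <<'E'
from plant import r
import numpy as np,cv2
s=r.snapshot("wrist")
im=s["image"]; cv2.imwrite("pics/w21.png",im)
E
```

```text
time: 40.2
position: [0.5445, -0.0747, 0.2554]
ee_rot: [-2.274, -2.164, 0.002]
ft_force: [0.9, 0.3, -1.9]
grip_width: 0.0526
time: 41.03
position: [0.5664, -0.3343, 0.2557]
ee_rot: [-2.33, -2.104, 0.0]
ft_force: [0.3, 0.5, -2.5]
grip_width: 0.0521
t 41.03 pos [ 0.5664 -0.3343  0.2557] yaw 84.2 tilt 0.14 j6 -119 w 0.0521 F [ 0.3  0.5 -2.5]
row [ -0.9   1.1 207.8] [-0.11 -0.08  0.17]
```

View pics/w21.png

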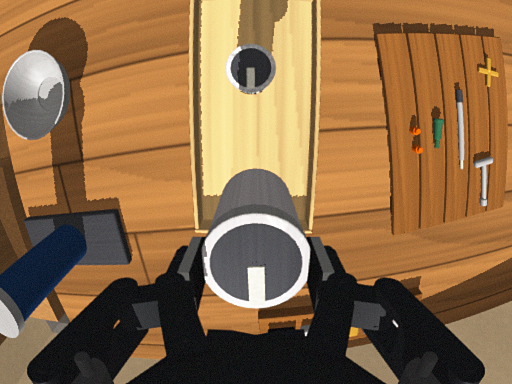

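The tall can is upright in the tray at (250,70). I shift 12 mm further away for clearance and lower.

```bash
python3 -m pendant '[[[-1,13,35,0,0,0,0.3],[-1,13,75,0,0,0,0.3],[-1,13,115,0,0,0,0.3],[-1,13,155,0,0,0,0.3],[-1,13,182,0,0,0,0.3],[-1,13,196,0,0,0,0.3],[-1,13,203,0,0,0,0.3],[-1,13,204,0,0,0,0.3],[-1,13,204,0,0,0,0.3],[-1,13,204,0,0,0,0.3]]]'; python3 -m pendant '[[[0,0,1,0,0,0,0.3],[0,0,2,0,0,0,0.3],[0,0,2,0,0,0,0.3],[0,0,2,0,0,0,0.3]]]'; python3 go.py
```

```text
time: 41.92
position: [0.5807, -0.3381, 0.0552]
ee_rot: [2.329, 2.104, 0.001]
ft_force: [0.8, 0.3, -2.6]
grip_width: 0.0525
time: 42.25
position: [0.5797, -0.3377, 0.0513]
ee_rot: [2.331, 2.105, 0.0]
ft_force: [0.0, -0.1, -3.5]
grip_width: 0.0524
t 42.25 pos [ 0.5797 -0.3377  0.0513] yaw 84.2 tilt 0.02 j6 -118 w 0.0524 F [ 0.  -0.1 -3.5]
```

```bash
python3 -m pendant '[[[0,0,1.5,0,0,0,0.3],[0,0,3,0,0,0,0.3],[0,0,3.5,0,0,0,0.3],[0,0,3.5,0,0,0,0.3]]]'; python3 go.py
```

```text
time: 42.58
position: [0.5798, -0.3377, 0.0479]
ee_rot: [2.331, 2.105, 0.0]
ft_force: [-0.7, 1.3, 3.1]
grip_width: 0.052
t 42.58 pos [ 0.5798 -0.3377  0.0479] yaw 84.2 tilt 0.02 j6 -118 w 0.0520 F [-0.7  1.3  3.1]
```

```bash
python3 -m pendant '[[[0,0,0,0,0,0,0.7],[0,0,0,0,0,0,0.9],[0,0,0,0,0,0,1],[0,0,0,0,0,0,1],[0,0,-20,0,0,0,1],[0,0,-55,0,0,0,1],[0,0,-95,0,0,0,1],[0,0,-135,0,0,0,1],[0,0,-175,0,0,0,1],[0,0,-210,0,0,0,1],[0,0,-210,0,0,0,1]]]'; python3 -m pendant '[[[40,-5,0,0,0,0,1],[80,-15,0,0,0,0,1],[120,-30,0,0,0,0,1],[160,-50,0,0,0,0,1],[200,-70,0,0,0,0,1],[240,-90,0,0,0,0,1],[270,-100,0,0,0,0,1],[280,-110,0,0,0,0,1],[280,-110,0,0,0,0,1],[280,-110,0,0,0,0,1]]]'; python3 - <<'E'
from h import *
from plant import r
for n in ("top","side"):
    s=r.snapshot(n); cv2.imwrite(f"pics/{n}9.png",s["image"])
    if n=="top":
        P=cloud(s); z=P[...,2]; m=(z>.08)&(z<.13)&(P[...,0]>.35)&(P[...,0]<.68)&(P[...,1]<-.26)&(P[...,1]>-.42)
        k,l,st,c=cv2.connectedComponentsWithStats(m.astype(np.uint8))
        for i in range(1,k):
            if st[i,4]>60:
                q=P[l==i]; H=np.percentile(q[:,2],90); t=q[q[:,2]>H-.006]; print(st[i,4],"top z",H.round(4),"c",cv2.minEnclosingCircle(t[:,:2].astype(np.float32)), "z spread",t[:,2].std())
E
```

```text
time: 43.5
position: [0.5817, -0.339, 0.266]
ee_rot: [2.323, 2.098, 0.004]
ft_force: [0.2, -0.5, 0.1]
grip_width: 0.0855
time: 44.33
position: [0.4988, -0.0479, 0.2577]
ee_rot: [2.33, 2.107, 0.0]
ft_force: [-0.4, -0.7, 0.5]
grip_width: 0.0853
506 top z 0.098 c ((0.5802517533302307, -0.33668363094329834), 0.028790507465600967) z spread 0.0015507427502508084
562 top z 0.1193 c ((0.45639732480049133, -0.32785460352897644), 0.026789305731654167) z spread 0.0015239724109311575
```

View pics/top9.png

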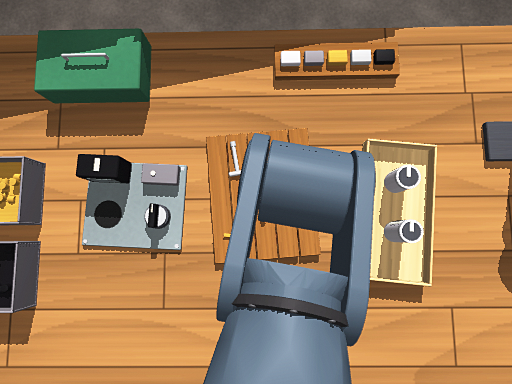

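View pics/side9.png

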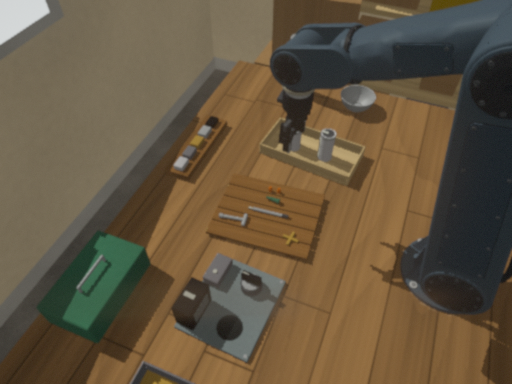

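Both lids stand level in the tray at (404,178) and (408,231), at the right heights. The key's bar at (152,215) is as it was at the start, and the tools lie untouched. I hand in.

```bash
python3 - <<'E'
from plant import r
print(r.job_done())
E
```

```text
the job is handed in; nothing more can be done
None
```

I booked in the two canisters that were there, the tall one and then the middle one; there was no short can. For each, I stood it on the pad with its label to the window, twisted the key to its stop for about a second, and let it back. I then stood the can in the tray. The job was handed in at about 44 s; `job_done` gives no verdict, so what follows is from my own checks.

**Pad:** both cans stood within about 5 mm of the pad's centre. The tall can's label was about 4° off the window. The middle can's looked square by eye; I took no angle there.

**Key:** it turned about 70° both times, and the wrist torque at the end (0.56 and 1.0 N·m) was well above the spring's 0.16. At the end the bar looked as it did at the start; I did not measure its angle.

**Tray:** both cans stand level, with lids at 0.119 m and 0.098 m against 0.118 and 0.096 expected. They are well inside the tray walls, and the small tools show no sign of having moved.

**Disagreement:** the finger tips sit about 30 mm higher than the reported tool point. My first attempt to grip the key therefore closed on nothing above the bar, with no contact. I measured the offset with the wrist camera and worked from that afterwards.

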